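# Brake the coasting brake disc and lock it

## Task

The brake disc on the bench stand is still coasting from a spin. Slow it by touch with the fingers so that it comes to rest with its yellow-edged window in line under the white plate's slot while the red locking arm is still up; then swing the arm fully home, so that its tooth sits through the slot and the window, and let go. Leave the other things on the bench where they are.

Things in the scene. Friction and masses are not known exactly. Their poses are not given: they have to be found in the camera images.
- disc: Steel brake disc, 210 mm across, 14 mm thick, flat on a free bearing, coasting counter-clockwise (from above) at about 1.2 to 2.5 rad/s at first. Left alone it would run on for 25 s or more; once stopped and let go it stays put. Inertia about 0.02 kg m2. Origin: on its axis, on its upper face, 94 mm above the table. z up; x points from the axis to the window's middle.
- disc_hub (a point): On the disc's axis, 10 mm above its upper face: top of the raised dark hub, 84 mm across, whose studs reach 16 mm above the upper face. Outside it the bare flat face, 45 to 105 mm from the axis, may be touched, pressed, or dragged round with a fingertip: friction makes the disc follow the finger.
- window (a point): Middle of the one rectangular window cut right through the disc, at its upper face, 77 mm from the axis: 30 mm long radially, 22 mm wide across. The face round it is painted yellow.
- stand: Heavy grey stand, fixed. Origin: on the table under the disc's axis. z up; x points from the axis towards the slot and the locking arm's post. Base plate 12 mm thick, x -95 to 175 mm, y -90 to 90 mm. The post is at x = 125 to 155 mm, 60 mm wide; its hinge ears reach 130 mm above the table.
- slot (a point): Middle of the fixed slot, on the upper face of the white plate (6 mm thick, 66 mm wide, top 110 mm above the table, 10 mm gap over the disc) that reaches from the post over the disc's edge, x = 53 to 155 mm of the stand. Slot 22 mm wide, 42 mm long radially. The point is 77 mm from the axis; the window is in line when straight below it.
- lock (a joint): Red locking arm's angle, rad: 0 = fully home (level, pointing at the disc's axis), 1.57 = straight up, 1.85 at most; starts at 1.3 to 1.75. Stiff hinge: it stays where left; 1 to 4 N at the ball swings it. The round-nosed tooth under it, 14 mm across, 59 mm from the hinge, goes through slot and window; if they are not in line it lands on the disc and the arm stops near 0.25.
- lock_ball (a point): Centre of the black ball handle, 32 mm across, on the free end of the locking arm (16 mm wide, 10 mm thick), 129 mm from the hinge axis. Arm home: 12 mm from the disc's axis and 133 mm above the table; arm straight up: about 244 mm above it. It can be pinched from above across the arm, or the arm pushed over.
- lock_hinge (a point): Middle of the locking arm's level hinge axis, on top of the post, 140 mm from the disc's axis in the stand's x, 116 mm above the table. The hinge axis runs along the stand's y.
- spray_can: Bystander: orange and white spray can, 58 mm across, 190 mm tall. Origin: in its underside.
- cleaner: Bystander: white cleaner bottle, 68 mm across, 170 mm tall. Origin: in its underside.
- tape_roll: Bystander: flat yellow roll of masking tape, 100 mm across, 24 mm high, beside the stand. Origin: in its underside.
- sand_block: Bystander: dark sanding block, 122 by 64 by 36 mm. Origin: in its underside.
- hammer: Bystander: hammer lying flat, handle towards its -x. Origin: at its underside.
- mix_cup: Bystander: white mixing cup, 84 mm across, 85 mm tall. Origin: in its underside.
- nut_tray: Bystander: shallow steel tray, 110 by 80 by 28 mm, beside the stand. Origin: in its underside.

How it is judged:
On the way:
1. the disc has been brought to rest with its window in line under the slot (within 7 mm), the locking arm still up (horizontal distance between window and slot below 0.007 m and angular speed of disc below 0.06 rad/s and value of joint lock above 0.9 rad), for 0.3 s.
At the end, for the whole second after the job is handed in: The locking arm is home (within 0.06 rad of 0) and still, and the disc is held, no longer turning (at most rocking in the tooth's play, below 0.2 rad/s), with its window in line under the slot (within 7 mm), so that the tooth sits through the slot and the window; the gripper touches nothing (value of joint lock below 0.06 rad and horizontal distance between window and slot below 0.007 m and angular speed of disc below 0.2 rad/s and velocity of joint lock below 0.05 rad/s).
It fails at once if another thing on the bench was shifted by more than 30 mm (distance of any of spray_can, cleaner, tape_roll, sand_block, hammer, mix_cup, nut_tray from where it was at the start of the episode above 0.03 m).
It also fails if it takes over 53 s, if anything falls off the work surface, if the arm or the gripper's body presses on something with over 40 N, if the wrist force passes 120 N, or if a joint passes its speed limit or range.

## Robot

A 6-joint arm with a two-finger parallel gripper is mounted at the origin on the work surface. World frame = base frame: x ahead of the robot, y to its left, z up, the work surface at z = 0. Lengths are in m, angles in rad, forces in N, time in s.
With the tool pointing down it reaches from about 0.35 to 0.975 m from the base axis. Payload 4.9 kg.
Tool frame: the origin (TCP) lies at the very end of the fingers, on their centre line; the grasp point (between the pads) lies 19 mm behind it (manip.hold_point_z is the distance from the TCP to the grasp point, in m); z points along the fingers, x is the direction in which the jaws open and shut, and the axes are right-handed (so a half turn about z gives the same grasp; the last joint's range is limited). The gripper opens to 85 mm and grips with 20 to 120 N. Pads are 22 mm wide; open, the fingers measure 114 mm over their backs; the gripper's body (76 mm by 85 mm) begins 54 mm behind the grasp point. The pads swing forward as they close: fully open they stand 13 mm farther back than shut.
Start: joints at [-1.228, 0.053, 1.613, -0, 1.476, -0.119], TCP at [0.278, -0.56, 0.231] pointing down, gripper open.
Joint ranges: [-3.01, 3.01], [-1.01, 2.22], [0.06, 2.58], [-1.02, 4.17], [0.09, 2.62], [-3.14, 3.14]. Speed limits (rad/s): [2.57, 2.57, 3.14, 3.14, 3.14, 3.14].

## Interface

Orientations are given as a unit quaternion [w, x, y, z].
In Python, from plant import manip gives the robot as it stands.
- The arm moves only by the shell command python3 -m handwheel 'ROWS' [OPENING]. ROWS is JSON, a list of rows, each an object of numbers: "dx", "dy", "dz": the shift along the tool's x, y, z in m; "ax", "ay", "az": the turn, a rotation vector about the tool's x, y, z in rad. In form: [{"dx": .., "dy": .., "dz": .., "ax": .., "ay": .., "az": ..}, ...]. A call has 1 to 5 rows; each row is the pose to reach, as a shift and turn from the pose commanded when the call began, along the tool's axes at that moment; what a row does not reach only later rows make up. A row lasts 1/8 s, in which the tool goes at most 62.5 mm and 10.7 degrees, less where a joint would pass 70% of its speed; a pose out of reach is approached as far as the arm can. A call with a gripper value outside its range is refused whole. OPENING is the closure in counts, from 0 (fully open) to 255 (shut), set as the call begins (- or left out, the last holds). The fingers move at their own pace and stop on an object; the grip force is fixed at half the most. Time passes only in rows, so rows that repeat a pose let the fingers close. It gives the time, the measured TCP pose, the force and the opening at its end, in the units of the state.
- manip.state(): the state, without advancing time (a new reading comes with each control period).
- manip.grab_frame(name): name is "scene" or "top" or "wrist"; returns a dict with "image" (400x640x3 uint8, blue, green, red), "z_map" (400x640 float32, m along the optical axis (not along the pixel's ray), 0 where there is no reading), "K" (3x3 intrinsics, pixels), "xyz" and "rotation" of the camera in the world. Camera axes: x right, y up, looking along -z (the intrinsics and any distortion apply to the point x, -y, -z); pixel columns grow to the right and rows downward; lengths in m; the calibration is good to about 2 mm. A picture is of the moment at which its call begins.
- manip.job_done(): hands the job in, once; it reports no verdict.
The state is a dict: "time": time; "joint_pos": joint angles; "joint_vel": joint speeds; "joint_efforts": joint torques, N m; "tool_pos": TCP position; "tool_rot": TCP orientation; "contact_force": force on the tool from outside, world axes, zero at the start; "ft_torque": the same for the moment, N m; "gripper_width": opening from 0.0 (shut) to 1.0 (fully open).
Only numpy, scipy, OpenCV 4.12 (cv2) and the standard library are available. Lean on these libraries where they do the work, as an engineer would, in place of code of your own. Each camera call takes 0.05 s, during which the arm holds its last target.

## Working session

There is one attempt and no reset: what is moved stays moved. The work goes in short steps, Python scripts to look and compute and a shell command to move; the robot and the scene stay as the last step left them, time stands still between calls to the robot, and variables do not carry over. Pictures are saved under pics/ and viewed, and the job is handed in when it is done.

```bash
ls; mkdir -p pics; cat > h.py <<'E'
import numpy as np, cv2
from plant import manip
def grab(n,fn):
    f=manip.grab_frame(n); cv2.imwrite('pics/'+fn+'.png',f['image']); np.savez('pics/'+fn+'.npz',**{k:np.array(v) for k,v in f.items()}); return f
def R(f):
    r=np.array(f['rotation']); 
    if r.shape==(3,3): return r
    from scipy.spatial.transform import Rotation as Ro
    return Ro.from_quat(np.r_[r[1:],r[0]]).as_matrix()
def P(f,u,v,d=None):
    K=f['K']; z=d if d is not None else f['z_map'][int(v),int(u)]
    p=np.array([(u-K[0,2])/K[0,0]*z, -(v-K[1,2])/K[1,1]*z, -z]); return R(f)@p+f['xyz']
def Pz(f,u,v,h):
    K=f['K']; c=np.array(f['xyz']); r=R(f)@np.array([(u-K[0,2])/K[0,0], -(v-K[1,2])/K[1,1], -1]); return c+r*(h-c[2])/r[2]
def proj(f,p):
    q=R(f).T@(np.array(p)-f['xyz']); K=f['K']; return K[0,0]*q[0]/-q[2]+K[0,2], K[1,1]*q[1]/q[2]+K[1,2]
E
python3 - <<'E'
from h import *
s=manip.state();print(s)
for n in ['top','scene']:
    f=grab(n,n+'0'); print(f['K'],f['xyz'],f['rotation'],f.keys(), manip.state()['time'])
E
```

```text
pics
{'time': 0.0, 'joint_pos': array([-1.22801963e+00,  5.33104809e-02,  1.61431117e+00,  1.72019403e-05,
        1.47596524e+00, -1.19026182e-01]), 'joint_vel': array([-5.69654527e-04, -5.78985780e-05, -3.63323699e-04, -3.51351554e-04,
        7.96398409e-04, -3.61007027e-04]), 'joint_efforts': array([-7.22226059e-05, -3.93687522e+01, -3.70173812e+01, -1.15594535e-04,
        7.03882019e-03,  2.14540108e-05]), 'tool_pos': array([ 0.278257  , -0.55894865,  0.2300815 ]), 'tool_rot': array([-6.28639127e-04,  8.50164674e-01, -5.26515937e-01, -7.74038011e-04]), 'contact_force': array([ 0.47573549, -0.74677293, -0.48464341]), 'ft_torque': array([-0.02329427,  0.00702648, -0.01838974]), 'gripper_width': 0.9972478266417509}
[[410.31901847   0.         322.86970662]
 [  0.         410.31901847 202.98664346]
 [  0.           0.           1.        ]] [ 0.229206   -0.01927999  1.44402628] [ 0.70667441  0.07796849 -0.0624535  -0.70045111] dict_keys(['image', 'z_map', 'K', 'xyz', 'rotation']) 0.05
[[400.14415084   0.         317.59571239]
 [  0.         400.14415084 203.52498678]
 [  0.           0.           1.        ]] [ 1.0664057  -0.18473405  1.08094962] [0.76377738 0.22633884 0.16376576 0.58188969] dict_keys(['image', 'z_map', 'K', 'xyz', 'rotation']) 0.1
```

View pics/top0.png

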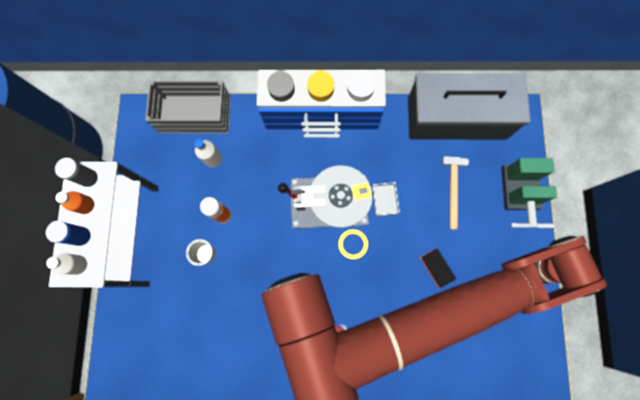

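View pics/scene0.png

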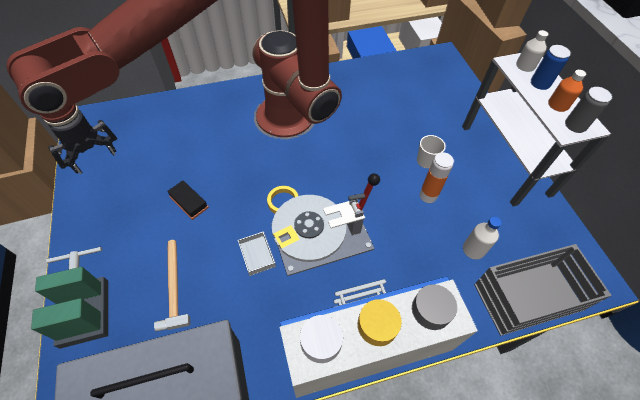

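The disc hub is at about (341,195) in the top view, with the yellow window at (362,191) on the far side from the slot. The white plate is at (312,195) and the ball at (283,188). Next I'll enlarge and measure.

```bash
python3 - <<'E'
from h import *
for n,c in [('top0',(265,140,410,260)),('scene0',(230,160,400,285))]:
    im=cv2.imread(f'pics/{n}.png')[c[1]:c[3],c[0]:c[2]]
    cv2.imwrite(f'pics/{n}z.png',cv2.resize(im,None,fx=4.6,fy=4.6,interpolation=cv2.INTER_CUBIC))
f=dict(np.load('pics/top0.npz'))
for (u,v) in [(341,195),(362,191),(325,215),(310,195),(283,188),(353,244),(387,198)]: print(u,v,P(f,u,v))
print(R(f))
E
```

```text
341 195 [ 0.52602715 -0.04846194  0.1078409 ]
362 191 [ 0.56252422 -0.12556881  0.01161123]
325 215 [0.46034095 0.00443208 0.09441397]
310 195 [0.52498755 0.05484581 0.10959921]
283 188 [0.51365257 0.12780416 0.25498825]
353 244 [ 0.37344024 -0.09312828  0.00432738]
387 198 [ 0.5395965  -0.21550381  0.00185702]
[[ 0.01093561  0.98024294 -0.19749481]
 [-0.99972056  0.00657832 -0.02270542]
 [-0.02095764  0.19768792  0.98004095]]
```

View pics/top0z.png

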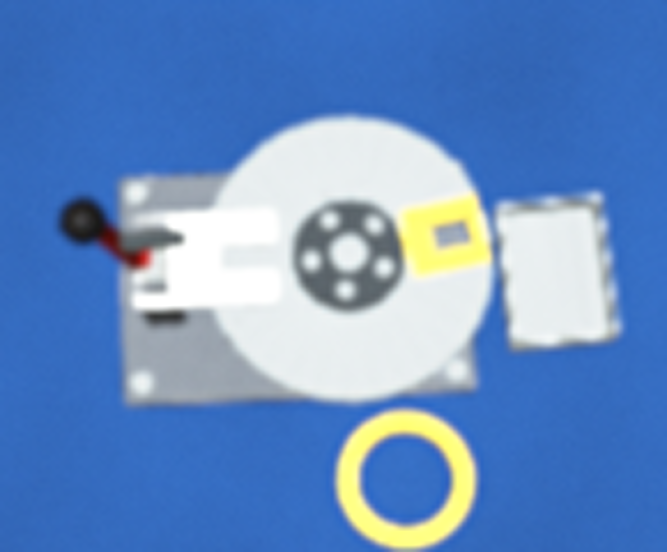

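View pics/scene0z.png

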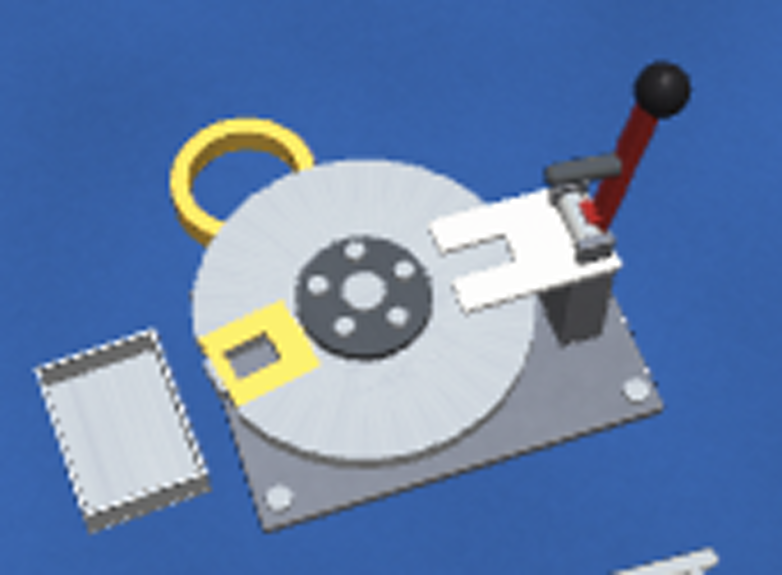

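The scene view shows the yellow window at (292,236), the hub at (309,223), the slot's open end facing the hub, and the lock arm up with its ball at (374,179). Before moving I'll fit the geometry accurately.

```bash
cat > geo.py <<'E'
from h import *
from scipy.optimize import least_squares
def cloud(f):
    v,u=np.mgrid[0:400,0:640]; z=f['z_map']; K=f['K']
    p=np.stack([(u-K[0,2])/K[0,0]*z,-(v-K[1,2])/K[1,1]*z,-z],-1)@R(f).T+f['xyz']; p[z==0]=np.nan; return p
E
python3 - <<'E'
from geo import *
for n in ['top0','scene0']:
    f=dict(np.load(f'pics/{n}.npz')); p=cloud(f); im=f['image'].astype(int)
    near=np.hypot(p[...,0]-.525,p[...,1]+.05)<.25
    # disc: height near .094
    m=near&(abs(p[...,2]-.094)<.006)
    print(n,'disc z',np.nanmedian(p[m][:,2]),m.sum())
    b=m.astype(np.uint8); cs,_=cv2.findContours(b,cv2.RETR_EXTERNAL,cv2.CHAIN_APPROX_NONE); c=max(cs,key=cv2.contourArea)[:,0]
    q=np.array([Pz(f,x,y,.094)[:2] for x,y in c])
    r=least_squares(lambda a:np.hypot(*(q-a[:2]).T)-a[2],[.525,-.05,.105],loss='soft_l1',f_scale=.002); print('disc',r.x)
    # white plate
    m=near&(im.min(-1)>225)&(p[...,2]>.100); pts=p[m]; print('plate',m.sum(),np.median(pts,0)); 
    uv=np.argwhere(m)[:,::-1].astype(np.float32); bx=cv2.minAreaRect(np.array([Pz(f,x,y,.11)[:2] for x,y in uv],np.float32)); print(bx)
    # yellow
    hs=cv2.cvtColor(f['image'],cv2.COLOR_BGR2HSV); 
    m=near&(abs(hs[...,0].astype(int)-27)<8)&(hs[...,1]>90)&(p[...,2]>.06); uv=np.argwhere(m)[:,::-1]; g=np.array([Pz(f,x,y,.094)[:2] for x,y in uv],np.float32); print('yel',len(g),cv2.minAreaRect(g))
    m=near&(im.max(-1)<45)&(p[...,2]>.2); print('ball',m.sum(),p[m].mean(0), p[m].max(0),p[m].min(0))
E
```

```text
top0 disc z 0.09376835096362113 2197
disc [ 0.52863508 -0.05022922  0.10033263]
plate 515 [0.52539536 0.04443037 0.10923774]
((0.6135967969894409, -0.029961884021759033), (0.21104052662849426, 0.34986189007759094), 74.95464324951172)
yel 177 ((0.5434746146202087, -0.11420684307813644), (0.04803682491183281, 0.058610107749700546), 11.580805778503418)
ball 33 [0.51454767 0.12748189 0.24930212] [0.52423857 0.13752986 0.25768394] [0.5060544  0.11724189 0.24057998]
scene0 disc z 0.09339588633045393 2933
disc [ 0.53075481 -0.05099749  0.10226115]
plate 444 [0.5248405  0.05303153 0.10937652]
((0.5230303406715393, 0.05655452609062195), (0.06490956991910934, 0.09990184754133224), 2.746917486190796)
yel 264 ((0.5461723208427429, -0.11648453772068024), (0.05107643082737923, 0.05811227858066559), 14.325201988220215)
ball 84 [0.52642033 0.12697997 0.24703202] [0.53632645 0.14240744 0.25686742] [0.51184016 0.11491721 0.23029352]
```

```bash
cat > to.py <<'E'
import sys
from h import *
from scipy.spatial.transform import Rotation as Ro
def to(x,y,z,h=3.0):
    s=manip.state(); q=s['tool_rot']; M=Ro.from_quat(np.r_[q[1:],q[0]]); d=np.array([x,y,z])-s['tool_pos']
    c,k=np.cos(np.radians(h)),np.sin(np.radians(h)); T=Ro.from_matrix(np.array([[c,k,0],[k,-c,0],[0,0,-1]]).T.T)
    print('t',round(s['time'],3),'pos',s['tool_pos'].round(4),'F',s['contact_force'].round(1),'w',round(s['gripper_width'],2)); print('d',M.inv().apply(d).round(4),'a',(M.inv()*T).as_rotvec().round(3))
if __name__=='__main__': to(*map(float,sys.argv[1:]))
E
python3 to.py .456 -.077 .15
python3 -m handwheel '[{"dx":-0.19,"dy":-0.20,"dz":0.04,"az":-0.62},{"dx":-0.19,"dy":-0.20,"dz":0.04,"az":-0.62},{"dx":-0.19,"dy":-0.20,"dz":0.04,"az":-0.62},{"dx":-0.19,"dy":-0.20,"dz":0.04,"az":-0.62},{"dx":-0.19,"dy":-0.20,"dz":0.04,"az":-0.62}]' 255
python3 to.py .456 -.077 .13
```

```text
t 0.1 pos [ 0.2783 -0.559   0.2301] F [0.9 0.4 0.6] w 1.0
d [-0.3521 -0.3738  0.0809] a [-1.000e-03  2.000e-03 -1.161e+00]
t 0.1 pos [ 0.2783 -0.559   0.2301] F [0.9 0.4 0.6] w 1.0
d [-0.3521 -0.3738  0.1009] a [-1.000e-03  2.000e-03 -1.161e+00]invalid input at $[0]: expected keys dx, dy, dz, ax, ay, az
```

```bash

python3 -m handwheel '[{"dx":-0.19,"dy":-0.20,"dz":0.04,"ax":0,"ay":0,"az":-0.62},{"dx":-0.19,"dy":-0.20,"dz":0.04,"ax":0,"ay":0,"az":-0.62},{"dx":-0.19,"dy":-0.20,"dz":0.04,"ax":0,"ay":0,"az":-0.62},{"dx":-0.19,"dy":-0.20,"dz":0.04,"ax":0,"ay":0,"az":-0.62},{"dx":-0.19,"dy":-0.20,"dz":0.04,"ax":0,"ay":0,"az":-0.62}]' 255
python3 to.py .456 -.077 .13
```

```text
time: 0.72
tool_pos: [0.373, -0.2972, 0.19]
tool_rot: [-0.001, 0.971, -0.241, -0.001]
contact_force: [0.5, -0.1, 0.2]
gripper_width: 0.001
t 0.725 pos [ 0.373  -0.2972  0.19  ] F [ 0.5 -0.1  0.2] w 0.0
d [-0.0294 -0.2334  0.0603] a [-0.001  0.001 -0.539]
```

```bash

python3 -m handwheel '[{"dx":-0.03,"dy":-0.234,"dz":0.06,"ax":0,"ay":0,"az":-0.54},{"dx":-0.03,"dy":-0.234,"dz":0.06,"ax":0,"ay":0,"az":-0.54},{"dx":-0.03,"dy":-0.234,"dz":0.06,"ax":0,"ay":0,"az":-0.54},{"dx":-0.03,"dy":-0.234,"dz":0.06,"ax":0,"ay":0,"az":-0.54},{"dx":-0.03,"dy":-0.234,"dz":0.06,"ax":0,"ay":0,"az":-0.54}]'
cat > look.py <<'E'
import sys
from geo import *
C=np.array([.5295,-.0505])
def look(n,name='scene'):
    f=grab(name,n); p=cloud(f); near=np.hypot(p[...,0]-C[0],p[...,1]-C[1])<.12
    hs=cv2.cvtColor(f['image'],cv2.COLOR_BGR2HSV); m=near&(abs(hs[...,0].astype(int)-27)<8)&(hs[...,1]>90)&(p[...,2]>.06)
    uv=np.argwhere(m)[:,::-1]; t=manip.state()['time']-.05
    if len(uv)>20:
        g=np.array([Pz(f,x,y,.094)[:2] for x,y in uv],np.float32); c=np.array(cv2.minAreaRect(g)[0])-C
        print('t',round(t,3),'yel',len(uv),'ang',np.degrees(np.arctan2(c[1],c[0])).round(1),'r',np.hypot(*c).round(4))
    else: print('t',t,'yellow hidden',len(uv))
    return f
if __name__=='__main__':
    look(sys.argv[1]); 
    if len(sys.argv)>2: look(sys.argv[1]+'b')
    f=cv2.imread(f'pics/{sys.argv[1]}.png')[130:300,200:420]; cv2.imwrite(f'pics/{sys.argv[1]}z.png',cv2.resize(f,None,fx=3.5,fy=3.5,interpolation=cv2.INTER_CUBIC))
E
python3 look.py s1 2; python3 to.py .456 -.077 .096
```

```text
time: 1.35
tool_pos: [0.4556, -0.0762, 0.1294]
tool_rot: [-0.001, 1.0, 0.028, -0.002]
contact_force: [-0.5, -0.0, -0.5]
gripper_width: -0.001
t 1.35 yel 279 ang 178.7 r 0.0253
t 1.4 yel 268 ang -175.3 r 0.0266
t 1.45 pos [ 0.456  -0.0793  0.1309] F [-0.3 -1.1 -0.1] w 0.0
d [ 0.0001 -0.0023  0.0349] a [0.    0.001 0.   ]
```

View pics/s1z.png

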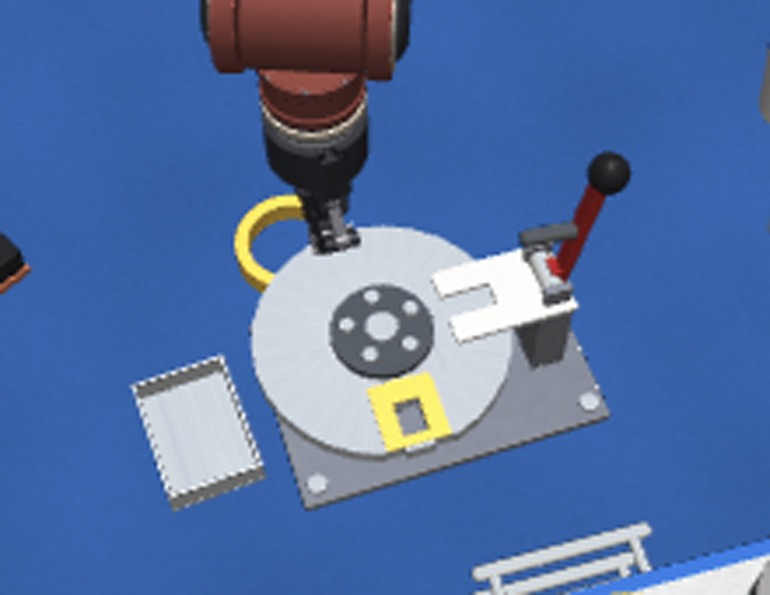

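```bash

python3 - <<'E'
s=open('look.py').read()
s=s.replace("uv=np.argwhere(m)[:,::-1]; t=","n_,lab,st,_=cv2.connectedComponentsWithStats(m.astype(np.uint8)); b=[i for i in range(1,n_)]; b=max(b,key=lambda i:st[i,4]) if b else -1; uv=np.argwhere(lab==b)[:,::-1]; t=")
s=s.replace("f=grab(name,n)","f=dict(np.load('pics/'+n+'.npz')) if old else grab(name,n)").replace("name='scene')","name='scene',old=0)")
open('look.py','w').write(s)
from look import *
look('top0',old=1);look('scene0',old=1);look('s1',old=1);look('s1b',old=1)
E
```

```text
t 1.4 yel 177 ang -77.6 r 0.0652
t 1.4 yel 264 ang -75.8 r 0.0681
t 1.4 yel 273 ang 4.8 r 0.0713
t 1.4 yel 263 ang 9.5 r 0.0715
```

```bash

python3 -m handwheel '[{"dx":0,"dy":0,"dz":0.033,"ax":0,"ay":0,"az":0},{"dx":0,"dy":0,"dz":0.036,"ax":0,"ay":0,"az":0},{"dx":0,"dy":0,"dz":0.0375,"ax":0,"ay":0,"az":0}]'
python3 look.py s2; python3 to.py .456 -.077 .096
```

```text
time: 1.82
tool_pos: [0.4564, -0.0807, 0.0945]
tool_rot: [0.0, 1.0, 0.025, 0.0]
contact_force: [0.0, 0.4, 0.1]
gripper_width: 0.003
t 1.825 yel 260 ang 51.6 r 0.0737
t 1.875 pos [ 0.4567 -0.0806  0.0947] F [ 0.3 -0.9 -0. ] w -0.0
d [-0.0005 -0.0036 -0.0013] a [ 0.001 -0.001 -0.003]
```

```bash

python3 -m handwheel '[{"dx":0,"dy":0,"dz":0.002,"ax":0,"ay":0,"az":0},{"dx":0,"dy":0,"dz":0.003,"ax":0,"ay":0,"az":0}]'
python3 look.py s3; python3 to.py .456 -.077 .096
```

```text
time: 2.12
tool_pos: [0.4578, -0.0807, 0.0925]
tool_rot: [0.001, 1.0, 0.025, 0.002]
contact_force: [0.9, -3.1, 4.3]
gripper_width: 0.0
t 2.125 yel 179 ang 76.6 r 0.0747
t 2.175 pos [ 0.4578 -0.0807  0.0925] F [ 0.3 -2.4  4.7] w -0.0
d [-0.0016 -0.0037 -0.0035] a [ 0.003 -0.004 -0.001]
```

View pics/s3z.png

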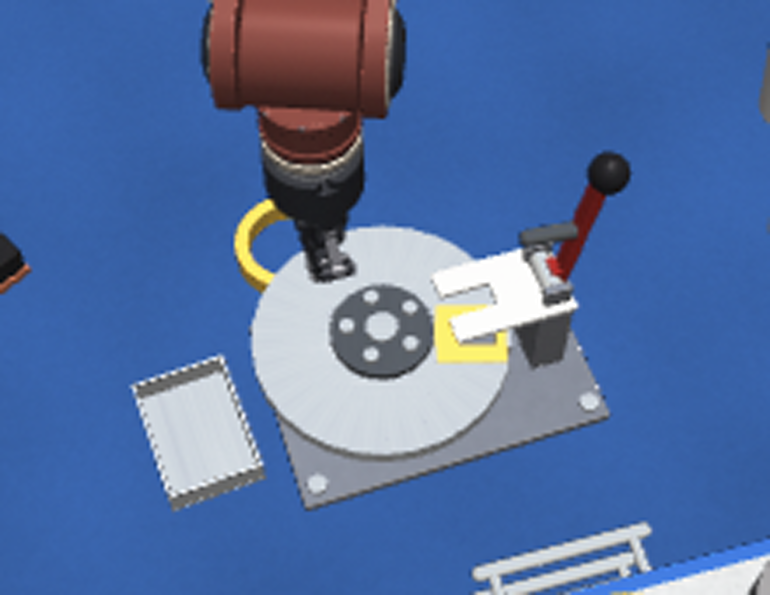

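```bash

python3 look.py s4 ; python3 look.py s5; python3 to.py .456 -.077 .096
```

```text
t 2.175 yel 184 ang 77.8 r 0.0749
t 2.225 yel 182 ang 77.8 r 0.0749
t 2.275 pos [ 0.4575 -0.0799  0.0923] F [1.  1.1 5.6] w 0.0
d [-0.0013 -0.003  -0.0037] a [ 0.001 -0.003 -0.002]
```

View pics/s5z.png

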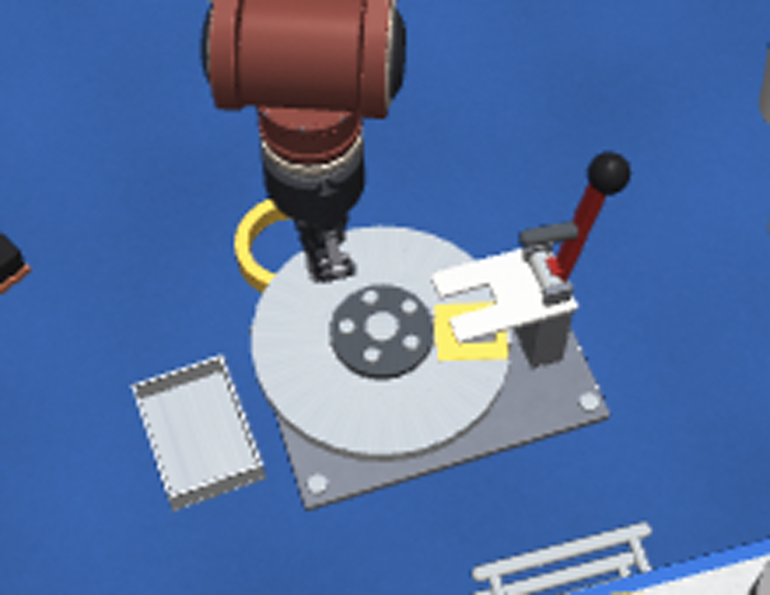

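```bash

python3 - <<'E'
from look import *
f=dict(np.load('pics/s5.npz'))
for n,pts,h in [('yel trailing',[(437,360),(506,361)],.094),('plate near edge',[(455,341),(566,314)],.11),('plate end inner corners',[(434,271),(449,318)],.11),('plate far edge',[(433,271),(527,247)],.11),('slot edges',[(440,295),(487,285)],.11),('slot edge2',[(455,316),(496,305)],.11)]:
    q=[Pz(f,200+u/3.5,130+v/3.5,h)[:2] for u,v in pts]; d=q[1]-q[0]; a=np.arctan2(d[1],d[0]); nrm=np.array([-np.sin(a),np.cos(a)])
    print(n,np.round(q,4).tolist(),'dir',np.degrees(a).round(1),'offset of C line',round(float((C-q[0])@nrm),4))
E
for i in 0; do python3 - <<'E'
from h import *
im=cv2.imread('pics/s5.png')[200:250,310:370]; cv2.imwrite('pics/s5zz.png',cv2.resize(im,None,fx=12,fy=12,interpolation=cv2.INTER_CUBIC))
E
done
```

```text
yel trailing [[0.5646, -0.0098], [0.5799, 0.0431]] dir 73.9 offset of C line 0.0224
plate near edge [[0.5601, 0.0058], [0.5597, 0.0989]] dir 90.2 offset of C line 0.0308
plate end inner corners [[0.493, 0.0079], [0.5387, 0.0072]] dir -0.9 offset of C line -0.0578
plate far edge [[0.4928, 0.0071], [0.4907, 0.0886]] dir 91.5 offset of C line -0.0352
slot edges [[0.5162, 0.0062], [0.5171, 0.0457]] dir 88.7 offset of C line -0.0146
slot edge2 [[0.5382, 0.0124], [0.537, 0.0471]] dir 91.9 offset of C line 0.0108
```

View pics/s5zz.png

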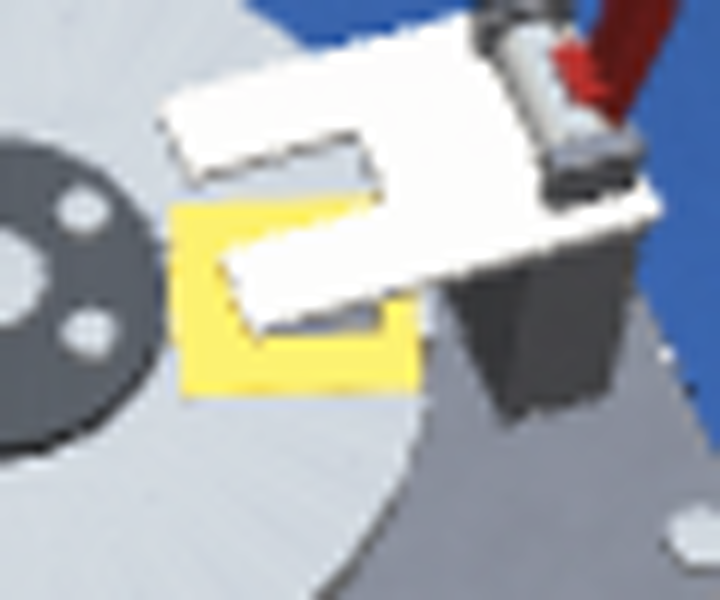

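```bash

python3 -m handwheel '[{"dx":0.0012,"dy":0.003,"dz":0,"ax":0,"ay":0,"az":0},{"dx":0.0035,"dy":0.008,"dz":0,"ax":0,"ay":0,"az":0},{"dx":0.006,"dy":0.0125,"dz":0,"ax":0,"ay":0,"az":0},{"dx":0.008,"dy":0.016,"dz":0,"ax":0,"ay":0,"az":0},{"dx":0.0085,"dy":0.017,"dz":0,"ax":0,"ay":0,"az":0}]'
python3 look.py s6 ; python3 to.py .467 -.0966 .0924
python3 - <<'E'
from h import *
im=cv2.imread('pics/s6.png')[200:250,310:370]; cv2.imwrite('pics/s6zz.png',cv2.resize(im,None,fx=12,fy=12,interpolation=cv2.INTER_CUBIC))
E
```

```text
time: 2.9
tool_pos: [0.4669, -0.0962, 0.0922]
tool_rot: [-0.0, 1.0, 0.025, 0.001]
contact_force: [0.5, -0.1, 6.0]
gripper_width: 0.004
t 2.9 yel 121 ang 89.3 r 0.0729
t 2.95 pos [ 0.4668 -0.0962  0.0921] F [1.4 0.2 5.8] w 0.0
d [ 0.0001  0.0004 -0.0003] a [-0.    -0.002 -0.001]
```

View pics/s6zz.png

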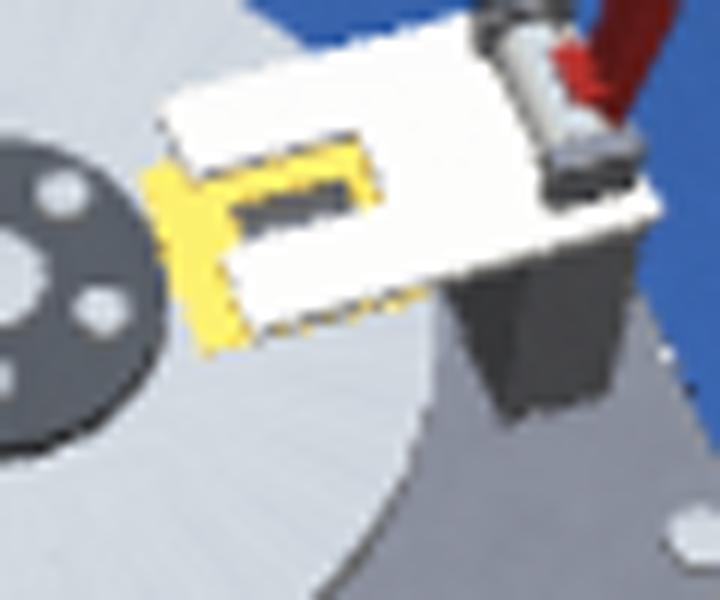

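```bash
cat > an.py <<'E'
from look import *
def an(n,win,yel,sl1=((200,180),(355,136)),sl2=((226,250),(383,208))):
    f=dict(np.load(f'pics/{n}.npz')); Z=lambda p,h:Pz(f,309.54+p[0]/12,199.54+p[1]/12,h)[:2]
    L=lambda q:np.degrees(np.arctan2(*(q-C)[::-1])).round(1)
    s=[Z(p,.11) for p in (*sl1,*sl2)]; m=[(s[0]+s[2])/2,(s[1]+s[3])/2]; print('slot pts',np.round(s,4).tolist(),'mid',np.round(m,4).tolist(),'ang of mids',L(m[0]),L(m[1]))
    w=[Z(p,.094) for p in win]; d=w[1]-w[0]; a=np.arctan2(d[1],d[0]); nn=np.array([-np.sin(a),np.cos(a)])
    print('win lead edge',np.round(w,4).tolist(),'dir',np.degrees(a),[ (L(q),'-> win ang',L(q)-np.degrees(np.arcsin(.011/np.hypot(*(q-C))))) for q in w])
    y=[Z(p,.094) for p in yel]; print('yel corners',np.round(y,4).tolist(),[L(q) for q in y],'mid',L((y[0]+y[1])/2))
E
python3 - <<'E'
from an import *
an('s6',[(232,210),(350,180)],[(144,170),(206,352)])
E
```

```text
slot pts [[0.5174, 0.0074], [0.5154, 0.0462], [0.5373, 0.0079], [0.536, 0.0467]] mid [[0.5273, 0.0076], [0.5257, 0.0465]] ang of mids 92.1 92.3
win lead edge [[0.5184, 0.0156], [0.5178, 0.0452]] dir 91.14858148543244 [(np.float64(99.6), '-> win ang', np.float64(90.14817462978336)), (np.float64(97.0), '-> win ang', np.float64(90.45005516216396))]
yel corners [[0.5022, -0.0017], [0.5538, -0.0013]] [np.float64(119.2), np.float64(63.8)] mid 91.8
```

```bash

python3 -m handwheel '[{"dx":0.0008,"dy":0.001,"dz":0,"ax":0,"ay":0,"az":0},{"dx":0.0008,"dy":0.001,"dz":0,"ax":0,"ay":0,"az":0},{"dx":0.0008,"dy":0.001,"dz":-0.003,"ax":0,"ay":0,"az":0},{"dx":0.0008,"dy":0.001,"dz":-0.02,"ax":0,"ay":0,"az":0},{"dx":0.0008,"dy":0.001,"dz":-0.06,"ax":0,"ay":0,"az":0}]'
python3 look.py s7 
python3 - <<'E'
from geo import *
im=cv2.imread('pics/s7.png')[200:250,310:370]; cv2.imwrite('pics/s7zz.png',cv2.resize(im,None,fx=12,fy=12,interpolation=cv2.INTER_CUBIC))
for n in ['top0','scene0','s7']:
    f=dict(np.load(f'pics/{n}.npz')); p=cloud(f)
    m=(f['image'].max(-1)<60)&(p[...,2]>.222)&(np.hypot(p[...,0]-.52,p[...,1]-.128)<.03); q=p[m]
    r=least_squares(lambda a:np.linalg.norm(q-a,axis=1)-.016,[.52,.128,.24],loss='soft_l1',f_scale=.002); uv=np.argwhere(m); uv=(uv.min(0)+uv.max(0))/2
    print(n,len(q),r.x,r.cost,'px',uv[::-1],'ray@.24',Pz(f,uv[1],uv[0],.24))
E
```

```text
time: 3.58
tool_pos: [0.4644, -0.0963, 0.1493]
tool_rot: [-0.001, 1.0, 0.026, -0.003]
contact_force: [1.5, -0.5, 0.5]
gripper_width: 0.002
t 3.575 yel 126 ang 89.3 r 0.0729
top0 54 [0.51935729 0.13294199 0.23864938] 6.546914036924781e-05 px [283.  187.5] ray@.24 [0.51879146 0.12970512 0.24      ]
scene0 106 [0.51941461 0.13062999 0.23885136] 7.778015420070486e-05 px [373.5 179.5] ray@.24 [0.52136848 0.12982786 0.24      ]
s7 106 [0.5190234  0.13049552 0.23885655] 7.066847763475101e-05 px [373.5 179.5] ray@.24 [0.52136848 0.12982786 0.24      ]
```

View pics/s7zz.png

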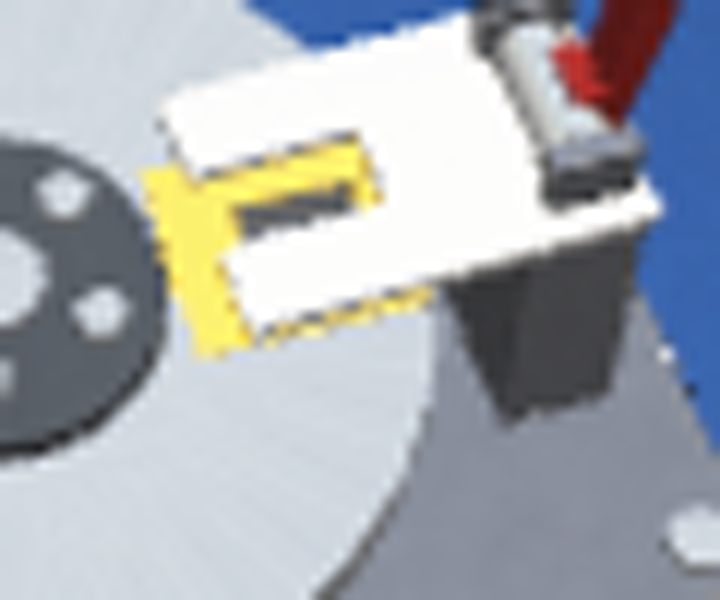

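View pics/s7z.png

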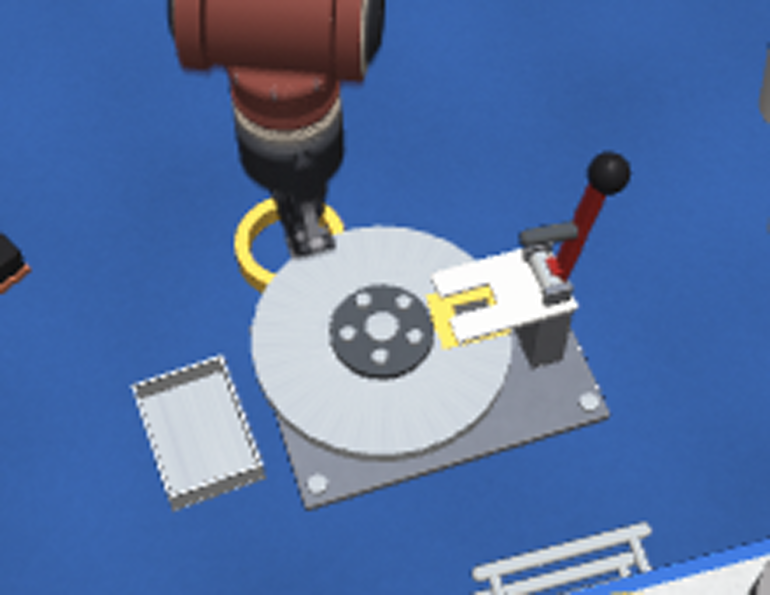

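```bash

python3 - <<'E'
from look import *
f=grab('wrist','w0'); print(f['xyz'],R(f)[:,2]); print(proj(f,[.526,.027,.11]), proj(f,[*C,.104]))
E
```

```text
[ 0.46506292 -0.03053895  0.30120354] [-0.02004958  0.27331833  0.96171467]
(np.float64(434.239693688845), np.float64(3.5254405956095525)) (np.float64(417.3166304193338), np.float64(147.22464080272823))
```

View pics/w0.png

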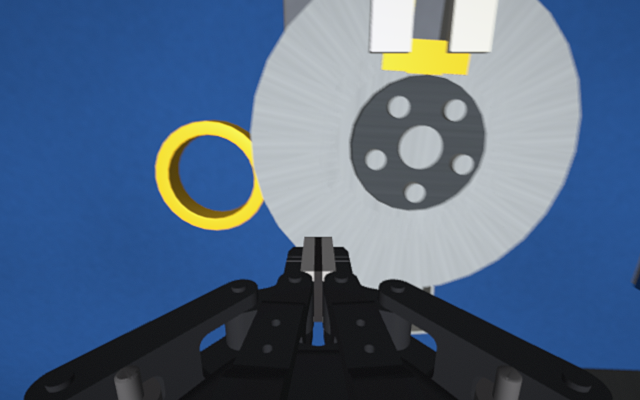

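```bash

python3 - <<'E'
from look import *
im=cv2.imread('pics/w0.png')[0:90,360:510]; cv2.imwrite('pics/w0z.png',cv2.resize(im,None,fx=5,fy=5,interpolation=cv2.INTER_CUBIC))
E
```

```text
(no output)
```

View pics/w0z.png

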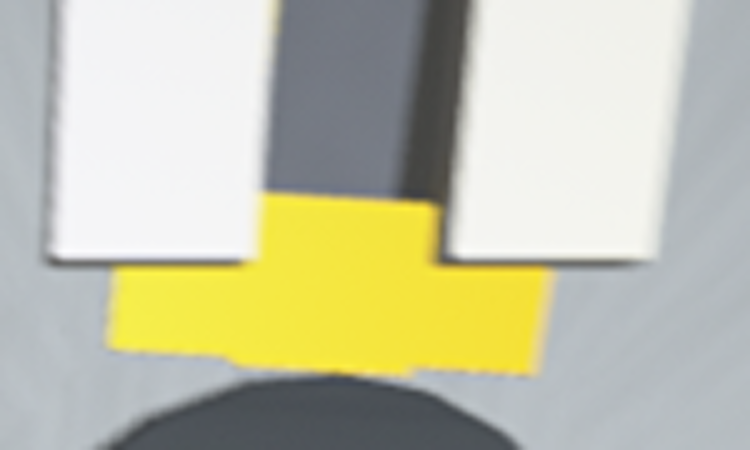

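```bash

python3 - <<'E'
from look import *
f=dict(np.load('pics/w0.npz'))
Z=lambda u,v,h:Pz(f,359.6+u/5,v/5-.4,h)[:2]
# hub/disc centre
p=cloud(f); im=f['image']; h=Pz(f,420.5,147,.104); print('C',h)
C2=h[:2]
y=[Z(108,347,.094),Z(542,374,.094)]; s=[Z(48,263,.11),Z(656,262,.11)]; sl=[Z(258,262,.11),Z(450,262,.11)]; w=[Z(262,192,.094),Z(440,203,.094)]
A=lambda q:np.degrees(np.arctan2(*(q-C2)[::-1])).round(1)
for n,q in [('yel',y),('plate end',s),('slot',sl),('win',w)]:
    d=q[0]-q[1]; print(n,np.round(q,4).tolist(),'len',np.hypot(*d).round(4),'normal dir',np.degrees(np.arctan2(d[1],d[0])).round(1)-90,'mid ang',A((q[0]+q[1])/2))
E
```

```text
C [ 0.53146816 -0.05025968  0.104     ]
yel [[0.504, -0.0052], [0.5579, -0.0055]] len 0.0539 normal dir 89.69999999999999 mid ang 90.7
plate end [[0.4933, 0.0012], [0.5613, 0.0049]] len 0.0681 normal dir -266.9 mid ang 94.4
slot [[0.5168, 0.0025], [0.5383, 0.0037]] len 0.0215 normal dir -267.0 mid ang 94.2
win [[0.5206, 0.013], [0.5421, 0.0129]] len 0.0215 normal dir 89.80000000000001 mid ang 90.1
```

```bash

python3 -m handwheel '[{"dx":0,"dy":0,"dz":0.045,"ax":0,"ay":0,"az":0},{"dx":0,"dy":0,"dz":0.057,"ax":0,"ay":0,"az":0},{"dx":0,"dy":0,"dz":0.06,"ax":0,"ay":0,"az":0},{"dx":0.001,"dy":0.0015,"dz":0.06,"ax":0,"ay":0,"az":0},{"dx":0.003,"dy":0.0047,"dz":0.06,"ax":0,"ay":0,"az":0}]'
python3 -m handwheel '[{"dx":0,"dy":0,"dz":0,"ax":0,"ay":0,"az":0},{"dx":0,"dy":0,"dz":-0.003,"ax":0,"ay":0,"az":0},{"dx":0,"dy":0,"dz":-0.015,"ax":0,"ay":0,"az":0},{"dx":-0.02,"dy":-0.02,"dz":-0.06,"ax":0,"ay":0,"az":0},{"dx":-0.03,"dy":-0.04,"dz":-0.10,"ax":0,"ay":0,"az":0}]'
python3 - <<'E'
from look import *
f=grab('wrist','w1'); print(f['xyz'],R(f)[:,2]); print(proj(f,[.526,.027,.11]), proj(f,[*C,.104]))
E
```

```text
time: 4.3
tool_pos: [0.4705, -0.1023, 0.0924]
tool_rot: [0.001, 1.0, 0.026, 0.001]
contact_force: [-1.1, -0.9, 4.6]
gripper_width: 0.001
time: 4.92
tool_pos: [0.4366, -0.0625, 0.1916]
tool_rot: [-0.0, 1.0, 0.025, -0.001]
contact_force: [1.3, 0.2, 0.4]
gripper_width: -0.0
[0.43419903 0.0042404  0.33588523] [-0.01281335  0.27054554  0.9626219 ]
(np.float64(455.66335720611323), np.float64(81.78193360698371)) (np.float64(439.6278079199092), np.float64(190.907516474401))
```

View pics/w1.png

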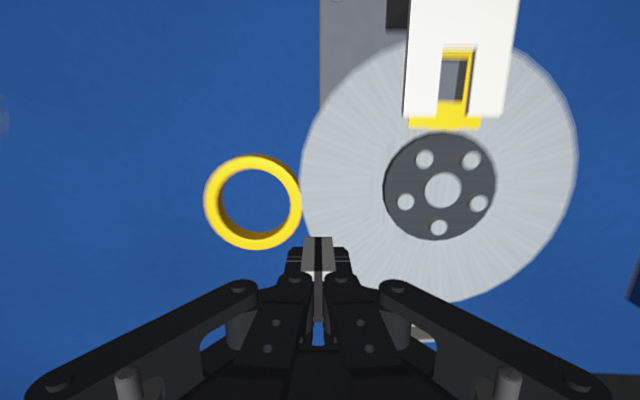

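```bash

python3 - <<'E'
from look import *
im=cv2.imread('pics/w1.png')[30:150,390:530]; cv2.imwrite('pics/w1z.png',cv2.resize(im,None,fx=5,fy=5,interpolation=cv2.INTER_CUBIC))
E
```

```text
(no output)
```

View pics/w1z.png

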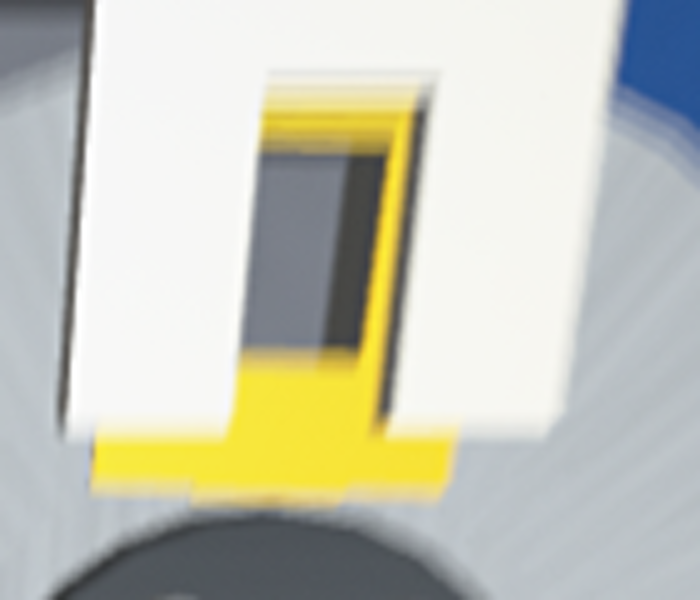

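```bash

python3 - <<'E'
from look import *
f=dict(np.load('pics/w1.npz'))
Z=lambda u,v,h:Pz(f,389.6+u/5,29.6+v/5,h)[:2]
C2=Pz(f,443,190,.104)[:2]; print(C2)
A=lambda q:np.degrees(np.arctan2(*(q-C2)[::-1])).round(1)
for n,q in [('yel',[Z(93,493,.094),Z(443,497,.094)]),('plate end',[Z(65,432,.11),Z(550,437,.11)]),('slot',[Z(228,432,.11),Z(392,434,.11)])]:
    d=q[0]-q[1]; print(n,np.round(q,4).tolist(),'len',np.hypot(*d).round(4),'n',np.degrees(np.arctan2(d[1],d[0])).round(1)%360-90,'mid ang',A((q[0]+q[1])/2))
for n,q in [('winR',[Z(388,155,.094),Z(362,350,.094)]),('slotR',[Z(437,80,.11),Z(392,430,.11)]),('slotL',[Z(265,75,.11),Z(229,430,.11)])]:
    d=q[0]-q[1]; print(n,np.round(q,4).tolist(),'dir',np.degrees(np.arctan2(d[1],d[0])).round(1),'mid',((q[0]+q[1])/2).round(4))
E
python3 to.py .4366 -.0625 .1916
```

```text
[ 0.53194609 -0.04966191]
yel [[0.5025, -0.0058], [0.5551, -0.0037]] len 0.0526 n 92.30000000000001 mid ang 94.0
plate end [[0.493, 0.0029], [0.5604, 0.0057]] len 0.0674 n 92.4 mid ang 95.6
slot [[0.5156, 0.0041], [0.5384, 0.005]] len 0.0228 n 92.30000000000001 mid ang 95.2
winR [[0.5383, 0.0431], [0.5392, 0.0166]] dir 92.0 mid [0.5388 0.0299]
slotR [[0.5362, 0.0499], [0.5383, 0.0055]] dir 92.7 mid [0.5372 0.0277]
slotL [[0.5136, 0.0493], [0.5157, 0.0044]] dir 92.7 mid [0.5146 0.0268]
t 4.975 pos [ 0.4388 -0.0616  0.1981] F [3.6 0.2 3.3] w -0.0
d [-0.0023  0.0008  0.0065] a [ 0.001 -0.008 -0.   ]
```

```bash

python3 -m handwheel '[{"dx":0,"dy":0,"dz":-0.05,"ax":0,"ay":0,"az":0},{"dx":0.02,"dy":-0.03,"dz":-0.09,"ax":0,"ay":0,"az":0},{"dx":0.04,"dy":-0.08,"dz":-0.10,"ax":0,"ay":0,"az":0},{"dx":0.06,"dy":-0.13,"dz":-0.10,"ax":0,"ay":0,"az":0},{"dx":0.075,"dy":-0.16,"dz":-0.10,"ax":0,"ay":0,"az":0}]' 0
python3 to.py .521 .129 .29 2.5
```

```text
time: 5.6
tool_pos: [0.5045, 0.1027, 0.291]
tool_rot: [-0.0, 1.0, 0.027, -0.0]
contact_force: [1.2, -0.9, 0.2]
gripper_width: 0.997
t 5.6 pos [0.5045 0.1027 0.291 ] F [ 1.2 -0.9  0.2] w 1.0
d [ 0.0178 -0.0254  0.001 ] a [-0.   -0.    0.01]
```

```bash

python3 -m handwheel '[{"dx":0.018,"dy":-0.026,"dz":0,"ax":0,"ay":0,"az":0.01},{"dx":0.018,"dy":-0.026,"dz":0,"ax":0,"ay":0,"az":0.01},{"dx":0.018,"dy":-0.026,"dz":0.01,"ax":0,"ay":0,"az":0.01}]'
python3 to.py .521 .129 .222 2.5
python3 - <<'E'
from look import *
f=grab('wrist','w2'); g=grab('scene','s8'); im=np.hstack([cv2.resize(f['image'],(400,250)),cv2.resize(g['image'][80:280,260:480],(400,364))[:250]]); cv2.imwrite('pics/c2.png',im)
E
```

```text
time: 5.98
tool_pos: [0.5212, 0.127, 0.2812]
tool_rot: [0.0, 1.0, 0.021, 0.001]
contact_force: [-0.4, -0.7, -0.3]
gripper_width: 1.005
t 5.975 pos [0.5212 0.127  0.2812] F [-0.4 -0.7 -0.3] w 1.01
d [-0.0002 -0.002   0.0592] a [ 0.    -0.001 -0.002]
```

View pics/c2.png

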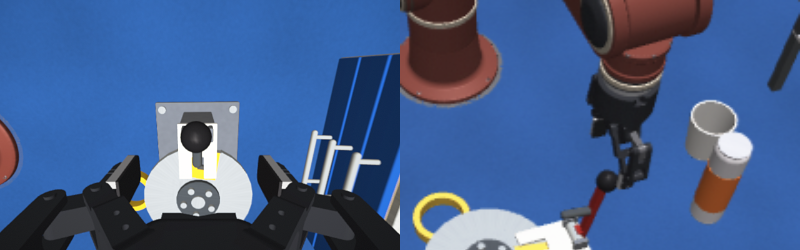

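View pics/w2.png

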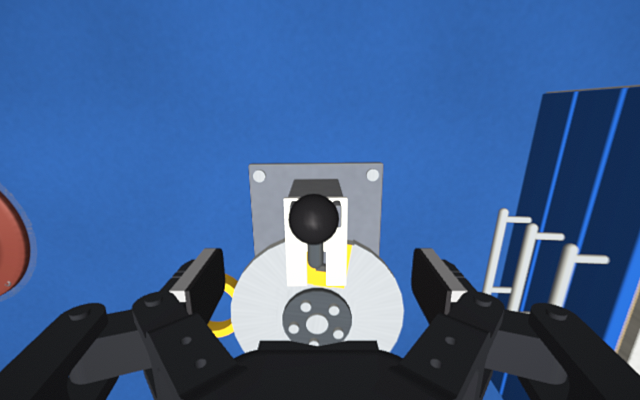

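```bash

python3 - <<'E'
from geo import *
f=dict(np.load('pics/w2.npz'));p=cloud(f); v,u=np.mgrid[0:400,0:640]
m=(np.hypot(u-314,v-219)<24)&(f['image'].max(-1)<90); q=p[m]
r=least_squares(lambda a:np.linalg.norm(q-a,axis=1)-.016,[.52,.128,.24],loss='soft_l1',f_scale=.002); print(len(q),r.x,Pz(f,314,219,.2385))
E
```

```text
Traceback (most recent call last):
ValueError: Residuals are not finite in the initial point.
```

```bash

python3 - <<'E'
from geo import *
f=dict(np.load('pics/w2.npz')); print(Pz(f,314,219,.2385), f['z_map'][219,314], f['xyz'])
E
```

```text
[0.5198182 0.1275036 0.2385   ] 0.17872955 [0.51912784 0.19398636 0.42540279]
```

```bash

python3 -m handwheel '[{"dx":-0.001,"dy":-0.001,"dz":0.035,"ax":0,"ay":0,"az":0},{"dx":-0.001,"dy":-0.001,"dz":0.059,"ax":0,"ay":0,"az":0},{"dx":-0.001,"dy":-0.001,"dz":0.059,"ax":0,"ay":0,"az":0}]'
python3 -m handwheel '[{"dx":0,"dy":0,"dz":0,"ax":0,"ay":0,"az":0},{"dx":0,"dy":0,"dz":0,"ax":0,"ay":0,"az":0},{"dx":0,"dy":0,"dz":0,"ax":0,"ay":0,"az":0},{"dx":0,"dy":0,"dz":0,"ax":0,"ay":0,"az":0},{"dx":0,"dy":0,"dz":0,"ax":0,"ay":0,"az":0}]' 255
python3 -c "
from look import *
f=grab('wrist','w3'); g=grab('scene','s9'); cv2.imwrite('pics/c3.png',np.hstack([cv2.resize(f['image'],(400,250)),cv2.resize(g['image'][80:280,260:480],(400,364))[:250]]))"
```

```text
time: 6.45
tool_pos: [0.5183, 0.1273, 0.2192]
tool_rot: [0.0, 1.0, 0.02, -0.003]
contact_force: [1.0, 0.2, 0.5]
gripper_width: 1.002
time: 7.08
tool_pos: [0.5186, 0.1287, 0.2236]
tool_rot: [-0.0, 1.0, 0.021, -0.002]
contact_force: [-9.4, 0.9, 8.3]
gripper_width: 0.339
```

View pics/c3.png

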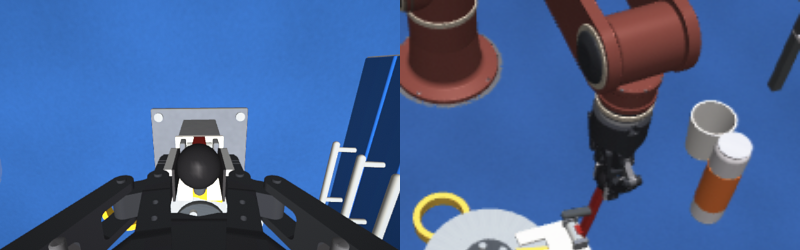

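```bash

python3 -m handwheel '[{"dx":-0.0015,"dy":0,"dz":0,"ax":0,"ay":0,"az":0},{"dx":-0.0015,"dy":0,"dz":0,"ax":0,"ay":0,"az":0},{"dx":-0.0015,"dy":0,"dz":0.003,"ax":0,"ay":0,"az":0}]' 110
python3 to.py .519 .1285 .2165 2.5
```

```text
time: 7.55
tool_pos: [0.519, 0.1281, 0.219]
tool_rot: [0.0, 1.0, 0.02, 0.0]
contact_force: [0.4, 0.2, 1.0]
gripper_width: 0.567
t 7.55 pos [0.519  0.1281 0.219 ] F [0.4 0.2 1. ] w 0.57
d [ 0.0001 -0.0004  0.0025] a [ 0.    -0.001 -0.003]
```

```bash

python3 -m handwheel '[{"dx":0,"dy":0,"dz":0.002,"ax":0,"ay":0,"az":0},{"dx":0,"dy":0,"dz":0.002,"ax":0,"ay":0,"az":0},{"dx":0,"dy":0,"dz":0.002,"ax":0,"ay":0,"az":0},{"dx":0,"dy":0,"dz":0.002,"ax":0,"ay":0,"az":0}]' 255
python3 to.py .519 .1285 .2165 2.5
```

```text
time: 8.05
tool_pos: [0.5185, 0.1283, 0.2167]
tool_rot: [-0.0, 1.0, 0.021, -0.0]
contact_force: [-1.4, 1.0, 1.4]
gripper_width: 0.343
t 8.05 pos [0.5185 0.1283 0.2167] F [-1.4  1.   1.4] w 0.34
d [ 0.0006 -0.0002  0.0002] a [-0.     0.    -0.003]
```

```bash

python3 -m handwheel '[{"dx":0,"dy":0.0267,"dz":-0.0052,"ax":0,"ay":0,"az":0},{"dx":0,"dy":0.0537,"dz":-0.0047,"ax":0,"ay":0,"az":0},{"dx":0,"dy":0.0799,"dz":0.0013,"ax":0,"ay":0,"az":0},{"dx":0,"dy":0.1044,"dz":0.0127,"ax":0,"ay":0,"az":0},{"dx":0,"dy":0.1259,"dz":0.0289,"ax":0,"ay":0,"az":0}]' 255
python3 to.py .5237 .0025 .1883 2.5
python3 -c "
from look import *
f=grab('wrist','w4'); g=grab('scene','s10'); cv2.imwrite('pics/c4.png',np.hstack([cv2.resize(f['image'],(400,250)),cv2.resize(g['image'][130:300,230:430],(400,340))[:250]]))"
```

```text
time: 8.68
tool_pos: [0.5244, 0.0011, 0.1882]
tool_rot: [0.0, 1.0, 0.02, 0.001]
contact_force: [-0.1, -0.4, -0.5]
gripper_width: 0.0
t 8.675 pos [0.5244 0.0011 0.1882] F [-0.1 -0.4 -0.5] w 0.0
d [-0.0006 -0.0014 -0.0001] a [ 0.001 -0.002 -0.003]
```

View pics/c4.png

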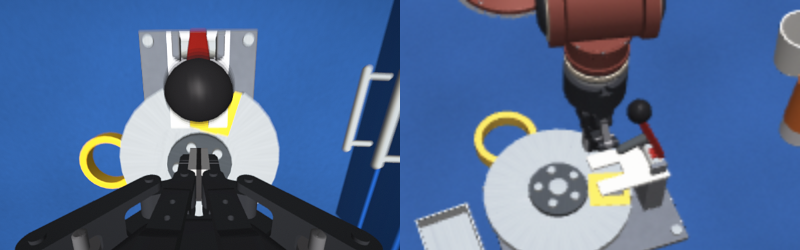

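```bash

python3 - <<'E'
from look import *
for n in ['s7','s8','s9','s10']: look(n,old=1)
g=grab('scene','s11'); look('s11',old=1)
a=[cv2.resize(cv2.imread(f'pics/{n}.png')[170:270,250:380],(390,300)) for n in ['s7','s8','s10','s11']]
cv2.imwrite('pics/c5.png',np.vstack([np.hstack(a[:2]),np.hstack(a[2:])]))
E
```

```text
t 8.725 yel 126 ang 89.3 r 0.0729
t 8.725 yel 187 ang 85.3 r 0.0737
t 8.725 yel 185 ang 80.2 r 0.0751
t 8.725 yel 180 ang 78.4 r 0.0747
t 8.775 yel 179 ang 78.5 r 0.0747
```

View pics/c5.png

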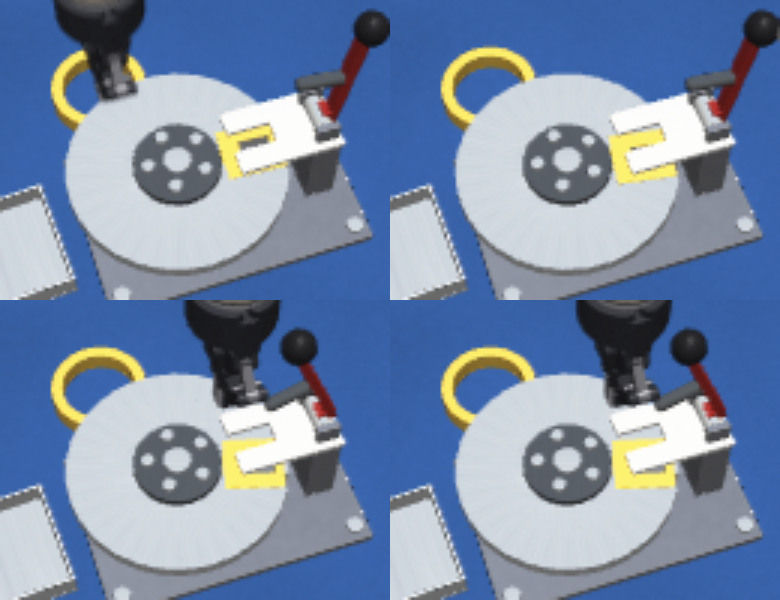

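```bash

python3 - <<'E'
from geo import *
f=dict(np.load('pics/s11.npz')); p=cloud(f)
v,u=np.mgrid[0:400,0:640]
m=(f['image'].max(-1)<60)&(np.hypot(u-349.5,v-186)<7); q=p[m]; q=q[np.isfinite(q).all(1)]
r=least_squares(lambda a:np.linalg.norm(q-a,axis=1)-.016,[.52,.06,.24],loss='soft_l1',f_scale=.002); print(len(q),r.x)
b=r.x; print('phi',np.degrees(np.arctan2(b[2]-.116,.090-b[1])),'lock',np.arctan2(b[2]-.116,.090-b[1])-.133)
E
python3 to.py .467 -.0966 .13 2.5
```

```text
106 [0.52279665 0.06220459 0.24081656]
phi 77.4456479429275 lock 1.2186815479444584
t 8.825 pos [0.5232 0.0017 0.1868] F [-0.  -0.1 -0.2] w -0.0
d [-0.0599  0.096   0.0568] a [-0.     0.002 -0.004]
```

```bash
python3 to.py .4577 -.0767 .11 2.5
python3 -m handwheel '[{"dx":-0.03,"dy":0.02,"dz":0,"ax":0,"ay":0,"az":0},{"dx":-0.055,"dy":0.045,"dz":0,"ax":0,"ay":0,"az":0},{"dx":-0.069,"dy":0.075,"dz":0.03,"ax":0,"ay":0,"az":0},{"dx":-0.069,"dy":0.075,"dz":0.07,"ax":0,"ay":0,"az":0},{"dx":-0.069,"dy":0.075,"dz":0.075,"ax":0,"ay":0,"az":0}]' 255
python3 to.py .4577 -.0767 .0935 2.5
python3 look.py s12
```

```text
t 8.825 pos [0.5232 0.0017 0.1868] F [-0.  -0.1 -0.2] w -0.0
d [-0.0684  0.0757  0.0769] a [-0.     0.002 -0.004]
time: 9.45
tool_pos: [0.4561, -0.0745, 0.1107]
tool_rot: [-0.001, 1.0, 0.021, -0.002]
contact_force: [-0.3, 0.4, -0.5]
gripper_width: 0.002
t 9.45 pos [ 0.4561 -0.0745  0.1107] F [-0.3  0.4 -0.5] w 0.0
d [0.0016 0.0023 0.0171] a [-0.002  0.004 -0.003]
t 9.45 yel 177 ang 78.7 r 0.0745
```

```bash

python3 -m handwheel '[{"dx":0,"dy":0,"dz":0.012,"ax":0,"ay":0,"az":0},{"dx":0,"dy":0,"dz":0.017,"ax":0,"ay":0,"az":0},{"dx":0,"dy":0,"dz":0.019,"ax":0,"ay":0,"az":0},{"dx":0,"dy":0,"dz":0.0195,"ax":0,"ay":0,"az":0}]'
python3 to.py .467 -.093 .0935 2.5
```

```text
time: 10.0
tool_pos: [0.4581, -0.0754, 0.0937]
tool_rot: [0.0, 1.0, 0.021, 0.0]
contact_force: [0.9, -0.4, -0.1]
gripper_width: -0.001
t 10.0 pos [ 0.4581 -0.0754  0.0937] F [ 0.9 -0.4 -0.1] w -0.0
d [0.0081 0.0179 0.0002] a [ 0.    -0.    -0.002]
```

```bash

python3 -m handwheel '[{"dx":0,"dy":0,"dz":0.0022,"ax":0,"ay":0,"az":0},{"dx":0.0015,"dy":0.003,"dz":0.0027,"ax":0,"ay":0,"az":0},{"dx":0.004,"dy":0.009,"dz":0.0027,"ax":0,"ay":0,"az":0},{"dx":0.0065,"dy":0.015,"dz":0.0027,"ax":0,"ay":0,"az":0},{"dx":0.0082,"dy":0.0187,"dz":0.0027,"ax":0,"ay":0,"az":0}]'
python3 -m handwheel '[{"dx":0.0003,"dy":0.0004,"dz":0,"ax":0,"ay":0,"az":0},{"dx":0.0003,"dy":0.0004,"dz":0,"ax":0,"ay":0,"az":0}]'
python3 - <<'E'
from look import *
look('s13'); f=grab('wrist','w5'); im=f['image'][0:100,340:500]; cv2.imwrite('pics/w5z.png',cv2.resize(im,None,fx=5,fy=5,interpolation=cv2.INTER_CUBIC)); cv2.imwrite('pics/w5h.png',f['image'][:240,200:])
print(manip.state()['contact_force'],proj(f,[.526,.027,.11]), proj(f,[*C,.104]))
E
```

```text
time: 10.62
tool_pos: [0.4687, -0.0945, 0.0925]
tool_rot: [0.001, 1.0, 0.02, 0.002]
contact_force: [1.9, 1.0, 5.9]
gripper_width: 0.003
time: 10.88
tool_pos: [0.4684, -0.0944, 0.0921]
tool_rot: [0.0, 1.0, 0.02, 0.001]
contact_force: [0.7, 0.4, 6.4]
gripper_width: 0.004
t 10.875 yel 104 ang 91.2 r 0.0711
[0.94879606 0.51175004 7.34355004] (np.float64(498.1465875686115), np.float64(-48.402471988543766)) (np.float64(462.71995821388464), np.float64(171.73657621611625))
```

View pics/w5z.png

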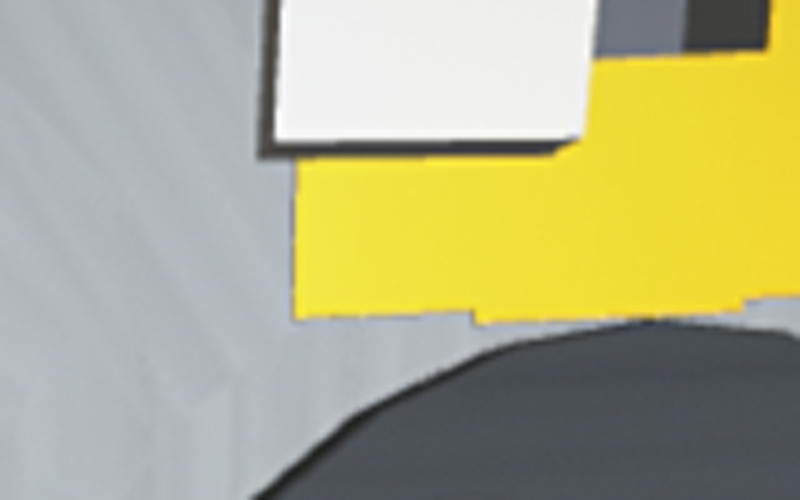

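View pics/w5h.png

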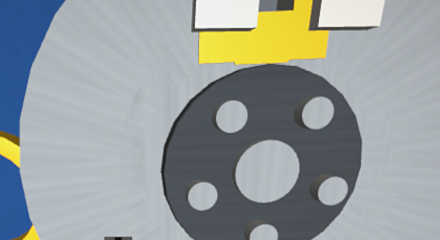

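```bash

python3 - <<'E'
from look import *
im=cv2.imread('pics/w5.png')[0:80,385:595]; cv2.imwrite('pics/w5y.png',cv2.resize(im,None,fx=3.8,fy=3.8,interpolation=cv2.INTER_CUBIC))
E
```

```text
(no output)
```

View pics/w5y.png

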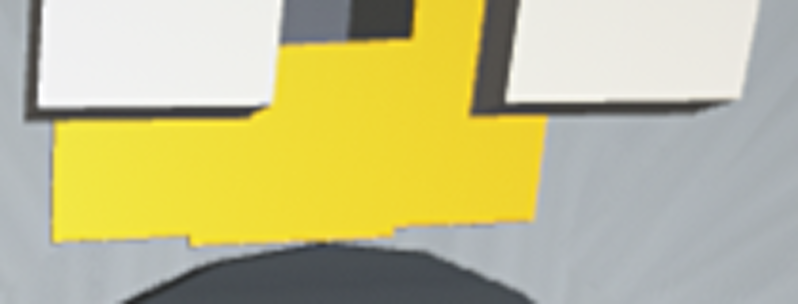

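```bash

python3 - <<'E'
from look import *
f=dict(np.load('pics/w5.npz'))
Z=lambda u,v,h:Pz(f,384.6+u/3.8,v/3.8-.4,h)[:2]
C2=Pz(f,467,171,.104)[:2]; print(C2)
A=lambda q:np.degrees(np.arctan2(*(q-C2)[::-1])).round(1)
for n,q in [('yel',[Z(52,242,.094),Z(533,220,.094)]),('plate end',[Z(39,106,.11),Z(741,99,.11)]),('slot',[Z(270,104,.11),Z(505,102,.11)]),('plateB',[Z(27,118,.104),Z(695,112,.104)])]:
    d=q[0]-q[1]; print(n,np.round(q,4).tolist(),'len',np.hypot(*d).round(4),'n',np.degrees(np.arctan2(d[1],d[0])).round(1)%360-90,'mid ang',A((q[0]+q[1])/2))
E
```

```text
[ 0.53127597 -0.05010789]
yel [[0.4995, -0.0075], [0.5522, -0.003]] len 0.0528 n 94.80000000000001 mid ang 96.9
plate end [[0.4932, 0.0022], [0.56, 0.0056]] len 0.0669 n 92.9 mid ang 94.9
slot [[0.5152, 0.0033], [0.5376, 0.0044]] len 0.0224 n 92.9 mid ang 95.2
plateB [[0.4934, 0.0025], [0.5602, 0.0058]] len 0.0668 n 92.9 mid ang 94.7
```

```bash

python3 -m handwheel '[{"dx":-0.0008,"dy":-0.001,"dz":0,"ax":0,"ay":0,"az":0},{"dx":-0.0014,"dy":-0.0022,"dz":0,"ax":0,"ay":0,"az":0},{"dx":-0.0014,"dy":-0.0022,"dz":0,"ax":0,"ay":0,"az":0},{"dx":-0.0014,"dy":-0.0022,"dz":0,"ax":0,"ay":0,"az":0},{"dx":-0.0014,"dy":-0.0022,"dz":0,"ax":0,"ay":0,"az":0}]'
python3 - <<'E'
from look import *
look('s14'); f=grab('wrist','w6'); im=f['image'][0:80,385:595]; cv2.imwrite('pics/w6y.png',cv2.resize(im,None,fx=3.8,fy=3.8,interpolation=cv2.INTER_CUBIC))
print(manip.state()['contact_force'])
E
```

```text
time: 11.6
tool_pos: [0.4668, -0.0923, 0.0921]
tool_rot: [0.0, 1.0, 0.02, 0.001]
contact_force: [0.9, 0.0, 6.9]
gripper_width: -0.002
t 11.6 yel 113 ang 92.3 r 0.0733
[1.13561694 0.43286531 7.49409496]
```

View pics/w6y.png

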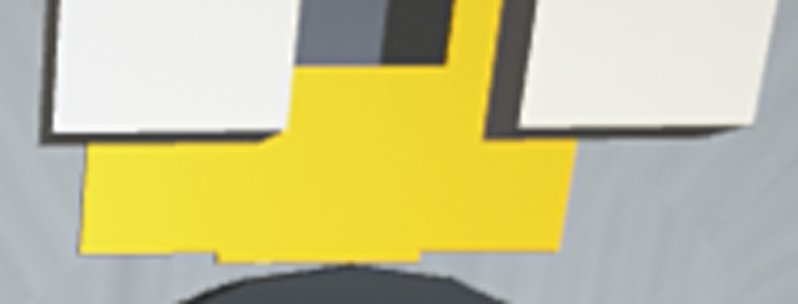

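```bash

python3 -m handwheel '[{"dx":0,"dy":0,"dz":-0.0007,"ax":0,"ay":0,"az":0},{"dx":0,"dy":0,"dz":-0.0014,"ax":0,"ay":0,"az":0},{"dx":0,"dy":0,"dz":-0.0021,"ax":0,"ay":0,"az":0},{"dx":0,"dy":0,"dz":-0.0028,"ax":0,"ay":0,"az":0},{"dx":0,"dy":0,"dz":-0.0035,"ax":0,"ay":0,"az":0}]'
python3 -m handwheel '[{"dx":0,"dy":0,"dz":-0.001,"ax":0,"ay":0,"az":0},{"dx":0,"dy":0,"dz":-0.003,"ax":0,"ay":0,"az":0},{"dx":0,"dy":0,"dz":-0.012,"ax":0,"ay":0,"az":0},{"dx":0,"dy":0,"dz":-0.04,"ax":0,"ay":0,"az":0},{"dx":0,"dy":0,"dz":-0.08,"ax":0,"ay":0,"az":0}]'
cat > ws.py <<'E'
import sys
from look import *
n=sys.argv[1]; look('s'+n); f=grab('wrist','w'+n); u,v=proj(f,[.527,.015,.11]); u0,v0=int(max(0,u-75)),int(max(0,v-60)); im=f['image'][v0:v0+110,u0:u0+150]; cv2.imwrite(f'pics/w{n}y.png',cv2.resize(im,None,fx=5,fy=5,interpolation=cv2.INTER_CUBIC)); print(u0,v0,manip.state()['tool_pos'])
E
python3 ws.py 20; python3 look.py s21
```

```text
time: 12.32
tool_pos: [0.4649, -0.0919, 0.0935]
tool_rot: [-0.0, 1.0, 0.021, -0.001]
contact_force: [0.9, 0.2, 0.3]
gripper_width: -0.001
time: 12.95
tool_pos: [0.4647, -0.0918, 0.1743]
tool_rot: [-0.0, 1.0, 0.02, -0.001]
contact_force: [0.6, 0.5, 0.6]
gripper_width: -0.002
t 12.95 yel 118 ang 89.5 r 0.0729
340 0 [ 0.46863932 -0.09311966  0.18026382]
t 13.05 yel 118 ang 89.5 r 0.0729
```

View pics/w20y.png

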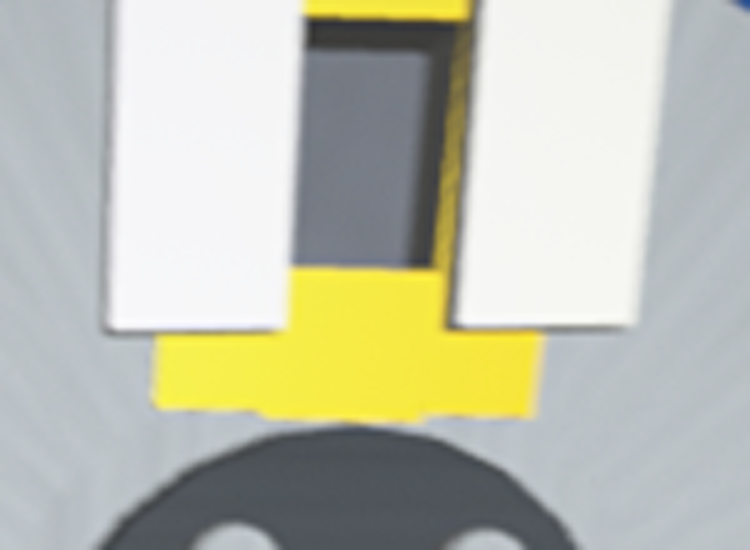

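```bash

python3 - <<'E'
from look import *
f=dict(np.load('pics/w20.npz'))
Z=lambda u,v,h:Pz(f,339.6+u/5,v/5-.4,h)[:2]
for n,q in [('yel',[Z(155,408,.094),Z(535,416,.094)]),('plate end',[Z(108,331,.11),Z(636,324,.11)]),('slot',[Z(287,329,.11),Z(455,327,.11)])]:
    d=q[0]-q[1]; print(n,np.round(q,4).tolist(),np.hypot(*d).round(4),'n',np.degrees(np.arctan2(d[1],d[0])).round(1)%360-90,((q[0]+q[1])/2).round(4))
f=dict(np.load('pics/s21.npz')); p=cloud=None
E
python3 -m handwheel '[{"dx":0,"dy":0,"dz":-0.04,"ax":0,"ay":0,"az":0},{"dx":0,"dy":0,"dz":-0.09,"ax":0,"ay":0,"az":0},{"dx":0,"dy":0,"dz":-0.12,"ax":0,"ay":0,"az":0}]' 0
python3 ws.py 22; python3 to.py .5228 .0622 .30 2.5
```

```text
yel [[0.503, -0.0061], [0.556, -0.0049]] 0.053 n 91.30000000000001 [ 0.5295 -0.0055]
plate end [[0.4936, 0.0015], [0.5609, 0.0052]] 0.0674 n 93.19999999999999 [0.5273 0.0033]
slot [[0.5164, 0.0027], [0.5379, 0.0038]] 0.0215 n 93.1 [0.5271 0.0033]
time: 13.48
tool_pos: [0.4658, -0.0921, 0.2961]
tool_rot: [0.0, 1.0, 0.02, 0.001]
contact_force: [-0.6, 0.1, 0.3]
gripper_width: 0.636
t 13.475 yel 117 ang 89.5 r 0.0729
305 8 [ 0.46701533 -0.09253088  0.2980267 ]
t 13.575 pos [ 0.467  -0.0925  0.298 ] F [ 0.2 -0.2 -0.5] w 0.8
d [ 0.0621 -0.1523 -0.002 ] a [ 0.003 -0.006 -0.003]
```

View pics/w22.png

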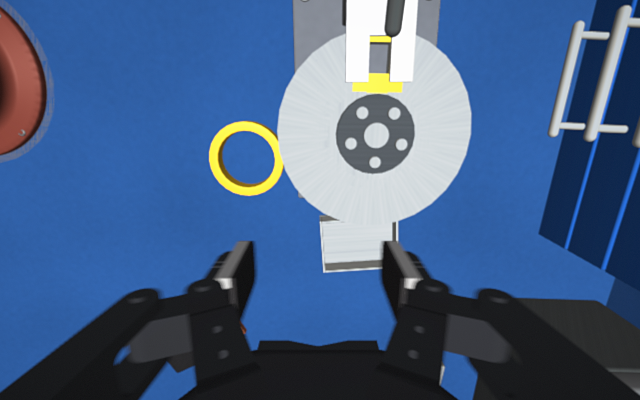

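```bash

python3 -m handwheel '[{"dx":0.016,"dy":-0.05,"dz":0,"ax":0,"ay":0,"az":0},{"dx":0.032,"dy":-0.1,"dz":0,"ax":0,"ay":0,"az":0},{"dx":0.048,"dy":-0.15,"dz":0,"ax":0,"ay":0,"az":0},{"dx":0.063,"dy":-0.2,"dz":0,"ax":0,"ay":0,"az":0},{"dx":0.063,"dy":-0.203,"dz":0,"ax":0,"ay":0,"az":0}]' 255
python3 to.py .5215 .108 .233 2.5
python3 look.py s23
```

```text
time: 14.2
tool_pos: [0.5195, 0.116, 0.2914]
tool_rot: [-0.0, 1.0, 0.023, -0.002]
contact_force: [-0.2, -0.4, -0.8]
gripper_width: -0.003
t 14.2 pos [0.5195 0.116  0.2914] F [-0.2 -0.4 -0.8] w -0.0
d [0.0019 0.0081 0.0584] a [-0.     0.004  0.002]
t 14.2 yel 118 ang 89.5 r 0.0729
```

View pics/s23z.png

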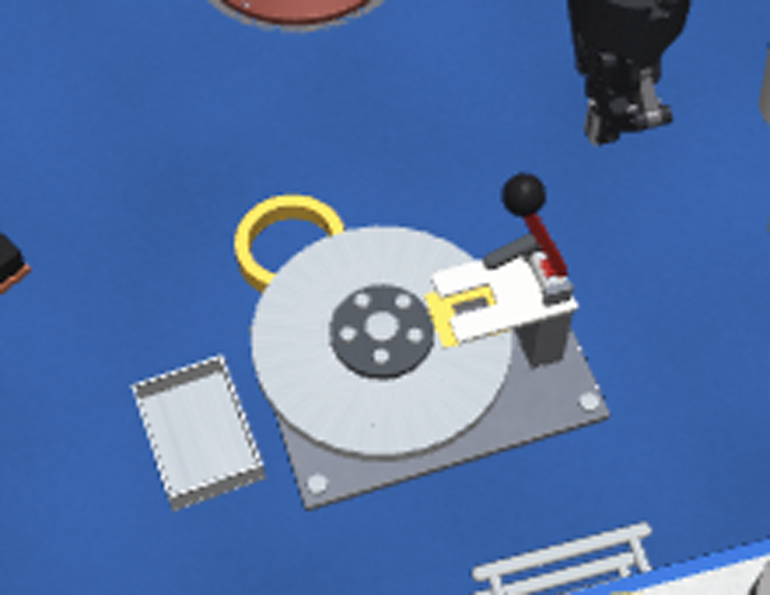

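```bash

python3 -m handwheel '[{"dx":0.002,"dy":0.004,"dz":0.035,"ax":0,"ay":0,"az":0},{"dx":0.002,"dy":0.007,"dz":0.058,"ax":0,"ay":0,"az":0},{"dx":0.002,"dy":0.015,"dz":0.058,"ax":0,"ay":0,"az":0},{"dx":0.002,"dy":0.027,"dz":0.058,"ax":0,"ay":0,"az":0},{"dx":0.002,"dy":0.042,"dz":0.058,"ax":0,"ay":0,"az":0}]'
python3 to.py .524 .0605 .232 2.5
```

```text
time: 14.88
tool_pos: [0.5245, 0.0706, 0.2374]
tool_rot: [-0.0, 1.0, 0.02, 0.001]
contact_force: [-0.7, 2.3, -1.4]
gripper_width: 0.005
t 14.875 pos [0.5245 0.0706 0.2374] F [-0.7  2.3 -1.4] w 0.01
d [-0.0009  0.0101  0.0054] a [-0.001 -0.002 -0.003]
```

```bash

python3 -m handwheel '[{"dx":-0.001,"dy":0.0156,"dz":0.006,"ax":0,"ay":0,"az":0},{"dx":-0.001,"dy":0.0326,"dz":0.0094,"ax":0,"ay":0,"az":0},{"dx":-0.001,"dy":0.0446,"dz":0.014,"ax":0,"ay":0,"az":0},{"dx":-0.001,"dy":0.0566,"dz":0.0184,"ax":0,"ay":0,"az":0},{"dx":-0.001,"dy":0.0686,"dz":0.0254,"ax":0,"ay":0,"az":0}]'
python3 to.py .5265 -.008 .205 2.5; python3 look.py s24
```

```text
time: 15.5
tool_pos: [0.526, 0.002, 0.2106]
tool_rot: [0.0, 1.0, 0.021, 0.0]
contact_force: [0.1, 0.2, 0.8]
gripper_width: 0.0
t 15.5 pos [0.526  0.002  0.2106] F [0.1 0.2 0.8] w 0.0
d [0.0001 0.0101 0.0056] a [ 0.    -0.    -0.003]
t 15.5 yel 88 ang 90.1 r 0.0576
```

View pics/s24z.png

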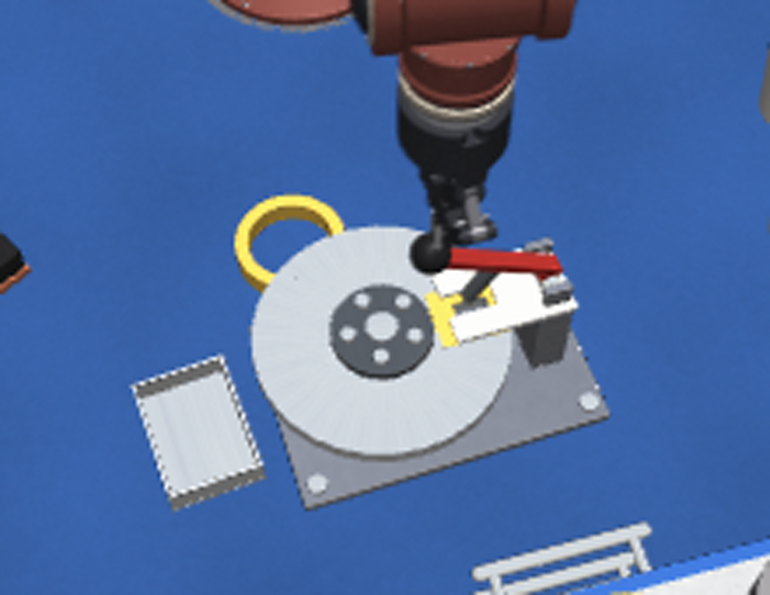

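```bash

python3 -m handwheel '[{"dx":0,"dy":0.014,"dz":0.0106,"ax":0,"ay":0,"az":0},{"dx":0,"dy":0.025,"dz":0.0236,"ax":0,"ay":0,"az":0},{"dx":0,"dy":0.032,"dz":0.035,"ax":0,"ay":0,"az":0},{"dx":0,"dy":0.037,"dz":0.047,"ax":0,"ay":0,"az":0},{"dx":0,"dy":0.040,"dz":0.055,"ax":0,"ay":0,"az":0}]'
python3 to.py .5275 -.038 .149 2.5; python3 look.py s25
```

```text
time: 16.18
tool_pos: [0.5271, -0.0373, 0.1546]
tool_rot: [-0.0, 1.0, 0.02, -0.001]
contact_force: [0.1, -0.2, 0.8]
gripper_width: 0.003
t 16.175 pos [ 0.5271 -0.0373  0.1546] F [ 0.1 -0.2  0.8] w 0.0
d [0.0004 0.0007 0.0056] a [-0.     0.001 -0.003]
t 16.175 yel 64 ang 91.4 r 0.0581
```

View pics/s25z.png

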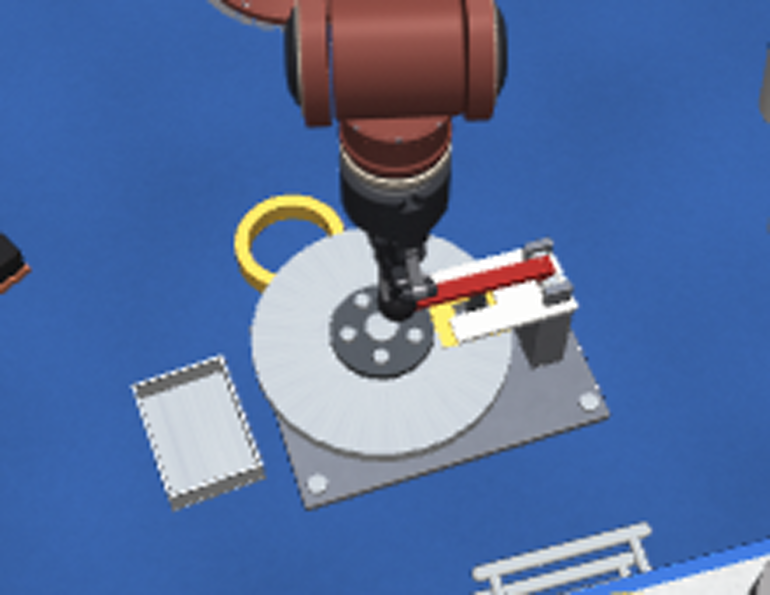

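Past 0.25 rad without blocking. I'll press down to home until the force rises.

```bash

python3 -m handwheel '[{"dx":0,"dy":0,"dz":0.003,"ax":0,"ay":0,"az":0},{"dx":0,"dy":0,"dz":0.006,"ax":0,"ay":0,"az":0},{"dx":0,"dy":0,"dz":0.008,"ax":0,"ay":0,"az":0},{"dx":0,"dy":0,"dz":0.009,"ax":0,"ay":0,"az":0}]'
python3 to.py .5275 -.038 .146 2.5
```

```text
time: 16.73
tool_pos: [0.5279, -0.037, 0.1485]
tool_rot: [0.0, 1.0, 0.021, 0.0]
contact_force: [-5.1, 1.0, 10.1]
gripper_width: 0.002
t 16.725 pos [ 0.5279 -0.037   0.1485] F [-5.1  1.  10.1] w 0.0
d [-0.0004  0.001   0.0025] a [ 0.    -0.001 -0.002]
```

```bash

python3 -m handwheel '[{"dx":0,"dy":0,"dz":-0.005,"ax":0,"ay":0,"az":0},{"dx":0,"dy":0,"dz":-0.02,"ax":0,"ay":0,"az":0},{"dx":0,"dy":0,"dz":-0.06,"ax":0,"ay":0,"az":0},{"dx":-0.03,"dy":0,"dz":-0.11,"ax":0,"ay":0,"az":0},{"dx":-0.07,"dy":0.02,"dz":-0.13,"ax":0,"ay":0,"az":0}]'
python3 -m handwheel '[{"dx":0,"dy":0,"dz":0,"ax":0,"ay":0,"az":0},{"dx":0,"dy":0,"dz":0,"ax":0,"ay":0,"az":0}]'
python3 ws.py 30; python3 look.py s31; python3 - <<'E'
from geo import *
f=dict(np.load('pics/s31.npz')); p=cloud(f)
m=(f['image'].max(-1)<60)&(p[...,2]>.118)&(np.hypot(p[...,0]-.527,p[...,1]+.038)<.03); q=p[m]
r=least_squares(lambda a:np.linalg.norm(q-a,axis=1)-.016,[.527,-.038,.133],loss='soft_l1',f_scale=.002); print(len(q),r.x)
E
```

```text
time: 17.35
tool_pos: [0.4591, -0.0598, 0.2816]
tool_rot: [0.001, 1.0, 0.022, 0.003]
contact_force: [0.3, -0.9, -0.2]
gripper_width: 0.001
time: 17.6
tool_pos: [0.4585, -0.0597, 0.2769]
tool_rot: [-0.0, 1.0, 0.02, 0.0]
contact_force: [-0.0, 0.7, -0.7]
gripper_width: -0.003
t 17.6 yel 55 ang 85.2 r 0.0541
317 44 [ 0.4583848  -0.05949355  0.27573089]
t 17.7 yel 55 ang 85.2 r 0.0541
181 [ 0.53032728 -0.03700873  0.18131543]
```

View pics/w30.png

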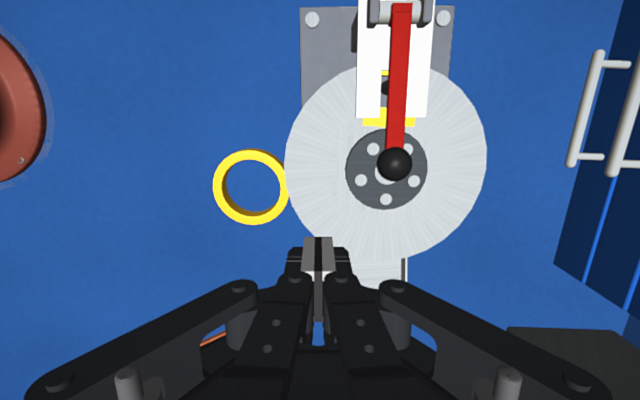

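View pics/s31z.png

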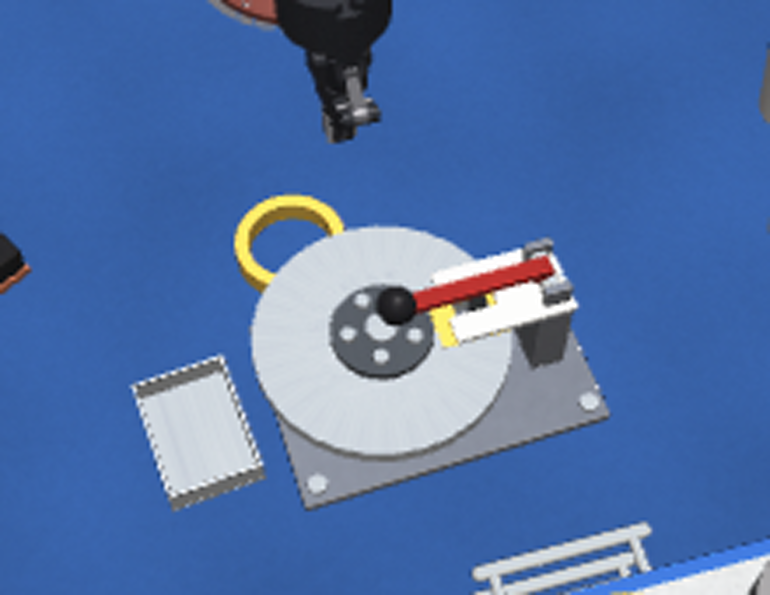

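```bash
python3 - <<'E'
from geo import *
f=dict(np.load('pics/s31.npz')); p=cloud(f); v,u=np.mgrid[0:400,0:640]
for n,(a,b,rr) in {'s31':(313.2,216.8,4.5),'w30':(394.5,163,15)}.items():
    f=dict(np.load(f'pics/{n}.npz')); p=cloud(f); m=(np.hypot(u-a,v-b)<rr); q=p[m]; q=q[np.isfinite(q).all(1)]
    r=least_squares(lambda c:np.linalg.norm(q-c,axis=1)-.016,[.527,-.038,.133],loss='soft_l1',f_scale=.002); print(n,len(q),r.x,np.sqrt(r.cost/len(q)),'ray',Pz(f,a,b,.133), 'topmax',q[:,2].max())
f=dict(np.load('pics/s31.npz')); p=cloud(f)
E
```

```text
s31 63 [ 0.52727522 -0.0355508   0.13250775] 0.0007797016354880823 ray [ 0.528002   -0.03375069  0.133     ] topmax 0.1507435543915081
w30 695 [ 0.52773756 -0.03788852  0.13460178] 0.00038994128021701435 ray [ 0.52891136 -0.03711172  0.133     ] topmax 0.15167827138947265
```

```bash
python3 -c "
from plant import manip
print(manip.job_done(), manip.state()['time'])"
```

```text
the job is handed in; nothing more can be done
the job is handed in; nothing more can be done
```

I stopped the disc with its window in line under the slot, pushed the locking arm home and let go. I handed the job in with the clock just under 18 s of the 53 s allowed; it reported no verdict.

**Disc:** I braked it with about 5 N of fingertip pressure and dragged the window under the slot.
- **First attempt:** I moved sideways too soon while lifting, and the disc crept back about 15°.
- **Second attempt:** I dragged it again and lifted slowly straight up. It sat about 1.9° (2.5 mm) short of the slot, and its measured angle stayed the same from 12.95 s to 14.2 s. The arm was up at about 1.2 rad.

**Locking arm:** My first try, pinching the ball, slipped off partway and left the arm at about 1.2 rad. I then pushed the ball over with closed fingers, down to a firm stop at about 10 N, with no sign of the tooth catching near 0.25 rad.

**Last checks:**
- **Arm home:** the ball centre measured 132.5 mm high from the scene camera and 134.6 mm from the wrist camera, against 133 mm when home. That is within about 0.015 rad.
- **Disc still:** the last two scene pictures gave the same disc reading. The arm now covers most of the window, so that angle is no longer accurate; I judged alignment from the 2.5 mm measured just before and the arm reaching home.
- **Gripper and bench:** the gripper was well clear. The tape roll and tray looked unmoved. I did not check the other things in the last pictures, but no move went near them.

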